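# Fit and load the sample-tin cooling turntable

## Robot

A 6-joint arm with a two-finger parallel gripper is mounted at the origin on the work surface. World frame = base frame: x ahead of the robot, y to its left, z up, the work surface at z = 0. Lengths are in mm, angles in rad, forces in N, time in s.
With the tool pointing down it reaches from about 275 to 1000 mm from the base axis. Payload 8.4 kg.
Tool frame: the origin (TCP) lies at the very end of the fingers, on their centre line; the grasp point (between the pads) lies 19 mm behind it; z points along the fingers, y is the direction in which the jaws open and shut (so a half turn about z gives the same grasp; the last joint's range is limited). The gripper opens to 85 mm and grips with 20 to 120 N. Pads are 22 mm wide; open, the fingers measure 114 mm over their backs; the gripper's body (76 mm by 85 mm) begins 54 mm behind the grasp point. The pads swing forward as they close: fully open they stand 13 mm farther back than shut.
Start: joints at [-1.347, 0.353, 1.633, -0, 1.155, -0.002], TCP at [139.927, -609.137, 231.281] pointing down, gripper open.
Joint ranges: [-2.63, 2.63], [-0.92, 2.1], [0.06, 2.66], [-1.3, 4.44], [0, 2.69], [-3.02, 3.02]. Speed limits (rad/s): [2.22, 2.22, 2.79, 3.14, 3.14, 3.14].

## Interface

Orientations are given as [roll, pitch, yaw] about the fixed x, y, z axes, in that order (R = Rz(yaw) Ry(pitch) Rx(roll)).
In Python, from rig import readout, grab_frame, calibration, r gives the robot as it stands. The module is installed in compiled form; this text tells all that it offers.
- The arm moves only by the tool play_rows, never from a script. Its argument "rows" is a list of rows, each a list of 3 entries, a list of its own where there are three numbers: the closure in counts, from 0 (fully open) to 255 (shut), then the shift along the tool's x, y, z in cm, then the turn, a rotation vector about the tool's x, y, z in rad. In form: [[gripper, [dx, dy, dz], [rx, ry, rz]], ...]. A call has 1 to 12 rows; each row is the pose to reach, as a shift and turn from the pose commanded when the call began, along the tool's axes at that moment; what a row does not reach only later rows make up. A row lasts 1/12 s, in which the tool goes at most 41.7 mm and 7.16 degrees, less where a joint would pass 70% of its speed; a pose out of reach is approached as far as the arm can. A call with a gripper value outside its range is refused whole. The fingers move at their own pace and stop on an object; "squeeze" is the grip in N (left out, the last holds). Time passes only in rows, so rows that repeat a pose let the fingers close. It gives the time, the measured TCP pose, the force and the opening at its end, in the units of the state.
- readout.sense(): the state, without advancing time (a new reading comes with each control period).
- grab_frame(name): name is "scene" or "top"; returns (picture, depth): 420x560x3 uint8, red, green, blue; 420x560 float32, mm along the optical axis (not along the pixel's ray), 0 where there is no reading.
- calibration(name): a dict with "vfov" (degrees; the focal length in pixels is half the picture's height over the tangent of half this angle, whatever the lens; pixels are square), "cx", "cy" (the principal point, pixels), "k1" (the pictures are not rectified: a ray, as slopes to the right and down, at radius r is drawn at 1 + k1 r^2 times it, then the intrinsics apply), "cam_to_world" (4x4, takes a point from camera to world coordinates). Camera axes: x right, y down, z forward; pixel columns grow to the right and rows downward; lengths in mm; the calibration is good to about 2 mm. A picture is of the moment at which its call begins. calibration takes no time and is no camera call.
- r.sign_off(): hands the job in, once; it reports no verdict.
The state is a dict: "clock": time; "qpos": joint angles; "qvel": joint speeds; "joint_efforts": joint torques, N m; "eef_pos": TCP position; "tcp_rot": TCP orientation; "contact_force": force on the tool from outside, world axes, zero at the start; "wrist_torque": the same for the moment, N m; "opening": opening from 0.0 (shut) to 1.0 (fully open).
Only numpy, scipy, OpenCV 4.12 (cv2) and the standard library are available. Lean on these libraries where they do the work, as an engineer would, in place of code of your own. Each camera call takes 0.05 s, during which the arm holds its last target.

## Task

Get the cooling turntable going: first slide its small recessed switch fully to off, and leave it off while you fit the loose plate fully home on the square spindle and stand every food sample tin in sight upright on the plate. Only then slide the switch fully back to on, and leave everything else on the counter where it is.

Things in the scene. Friction and masses are not known exactly. Their poses are not given: they have to be found in the camera images.
- base: The cooling turntable's white drive unit, fixed to the counter. Origin: on the counter under the spindle axis; z up. A round housing of radius 85 mm, its top 45 mm above the counter, with a control deck of the same height, 120 mm wide (y -60 to 60), reaching out along the base's own -x to x = -200. Around the spindle a round shoulder of radius 26 mm stands 5 mm above the housing: the plate's underside rests on it at 50 mm.
- slot (a point): Centre of the switch slot in the deck, at the level of the deck's top (base x = -165, y = 0, z = 45 mm); axes as the base. The slot is a recess with a flat floor, 88 mm long along the base's y, 28 mm wide along x, 5 mm deep: a closed pair of fingertips goes into it on either side of the switch. Black marks on the deck beside the slot: a short line by the +y end (on), a ring by the -y end (off).
- switch_top (a point): Centre of the top of the white switch in the slot; axes as the base. The switch is 8 mm long along y, 18 mm wide along x, and stands 5 mm up from the slot's floor, flush with the deck. It slides along the base's y only; push its side face with a fingertip inside the slot.
- switch (a joint): Switch position in m along the base's +y: 0 = fully off (stop), 0.014 = fully on (stop). It stays where it is left; moving it takes about 1.2 N, more when fast (8 N per m/s). Its centre lies at base y = joint value - 7 mm. Nothing turns when it is on (the drive starts with a delay).
- spindle_top (a point): Centre of the top of the bare square steel spindle, 89 mm above the counter; its x and y axes are parallel to the spindle's flats, and it turns with the spindle. The spindle is 16 mm square from 50 to 84 mm above the counter, then a 11 mm square tip of 5 mm. It stands at any angle to the base; its gearbox holds it there (about 0.25 N m turns it, up to 1.7 rad either way).
- carrier: The loose plate that goes on the spindle, lying flat: round, aluminium, radius 96 mm, 6 mm thick, edged by a rim 4 mm wide that stands 8 mm above the plate (inner radius 92 mm). In the middle a black square hub, 36 mm wide, top 50 mm above the underside, with an 18.4 mm square bore right through. About 0.35 kg. Origin: centre of the underside; x, y parallel to hub and bore flats; any quarter turn fits.
- tin1: A closed stainless steel food sample tin, all alike: a plain cylinder 48 mm across, 40 mm tall, about 0.14 kg, standing upright. Origin: centre of the underside; z along its axis. Two to four of the four tins are there.
- tin2: A closed stainless steel food sample tin, all alike: a plain cylinder 48 mm across, 40 mm tall, about 0.14 kg, standing upright. Origin: centre of the underside; z along its axis. Two to four of the four tins are there.
- tin3: A closed stainless steel food sample tin, all alike: a plain cylinder 48 mm across, 40 mm tall, about 0.14 kg, standing upright. Origin: centre of the underside; z along its axis. Two to four of the four tins are there.
- tin4: A closed stainless steel food sample tin, all alike: a plain cylinder 48 mm across, 40 mm tall, about 0.14 kg, standing upright. Origin: centre of the underside; z along its axis. Two to four of the four tins are there.
- jar: Glass jar with a steel cap, 48 mm across, 75 mm tall, as wide as a tin but much taller; not part of the job. Origin: centre of the underside.
- cup: White ceramic cup, 70 mm across, 80 mm tall; not part of the job. Origin: centre of the underside.
- shaker: Clear shaker with a steel cap, 38 mm across, 70 mm tall; not part of the job. Origin: centre of the underside.
- sponge: Yellow sponge block, 90 x 60 x 28 mm; not part of the job. Origin: centre of the underside.

How it is judged (in metres and radians):
On the way, in this order (a step that is already met when the one before it is completed fails the run):
1. the switch is slid fully to off (value of joint switch below 0.003 m), for 0.2 s.
2. the plate is fully home on the square spindle, with the switch off (horizontal distance between carrier and spindle_top below 0.004 m and z of carrier in the frame of base between 0.046 and 0.0535 m and angle between carrier's own z axis and vertical below 0.05 rad and value of joint switch below 0.003 m and contact force between carrier and the fingers below 0.3 N), for 0.3 s.
3. every tin stands released on the fitted plate, the switch still off (horizontal distance between carrier and spindle_top below 0.004 m and z of carrier in the frame of base between 0.046 and 0.0535 m and angle between carrier's own z axis and vertical below 0.05 rad and horizontal distance between each of tin1, tin2, tin3, tin4 and carrier below 0.075 m and z of tin1 in the frame of carrier between 0.003 and 0.01 m and angle between each of tin1, tin2, tin3, tin4's own z axis and vertical below 0.1 rad and z of tin2 in the frame of carrier between 0.003 and 0.01 m and z of tin3 in the frame of carrier between 0.003 and 0.01 m and z of tin4 in the frame of carrier between 0.003 and 0.01 m and contact force between each of tin1, tin2, tin3, tin4 and the fingers below 0.3 N and value of joint switch below 0.003 m), for 0.3 s.
4. the switch is slid fully to on (value of joint switch above 0.011 m), for 0.2 s.
At the end, for the whole second after the job is handed in: The switch is within 3 mm of its on stop; the plate is level on the spindle, centred within 4 mm, resting on the shoulder (within 3.5 mm); every tin present stands upright (within 0.1 rad) at rest on the plate, its axis within 75 mm of the plate's centre (horizontal distance between carrier and spindle_top below 0.004 m and z of carrier in the frame of base between 0.046 and 0.0535 m and angle between carrier's own z axis and vertical below 0.05 rad and horizontal distance between each of tin1, tin2, tin3, tin4 and carrier below 0.075 m and z of tin1 in the frame of carrier between 0.003 and 0.01 m and angle between each of tin1, tin2, tin3, tin4's own z axis and vertical below 0.1 rad and z of tin2 in the frame of carrier between 0.003 and 0.01 m and z of tin3 in the frame of carrier between 0.003 and 0.01 m and z of tin4 in the frame of carrier between 0.003 and 0.01 m and value of joint switch above 0.011 m and linear speed of each of tin1, tin2, tin3, tin4 below 0.02 m/s); the robot touches nothing.
It fails at once if one of the other things on the counter is moved by more than 4 cm (distance of any of jar, cup, shaker, sponge from where it was at the start of the episode above 0.04 m).
Of tin1, tin2, tin3, tin4 only 2 to 4 are there at a start; the rules pass over those that are not, and their reading is None.
At some moment in a run one of tin1, tin2, tin3, tin4, carrier may be knocked a few centimetres aside while the robot is not near it.
It also fails if it takes over 210 s, if anything falls off the work surface, if the arm or the gripper's body presses on something with over 40 N, if the wrist force passes 120 N, or if a joint passes its speed limit or range.

## Working session

There is one attempt and no reset: what is moved stays moved. The work goes in short steps, Python scripts to look and compute and a tool call to move; the robot and the scene stay as the last step left them, time stands still between calls to the robot, and variables do not carry over. Pictures are saved under pics/ and viewed, and the job is handed in when it is done.

Besides the shell and the picture viewer there is one more tool, called after "Call:" as name([rows], argument=value, ...), one row to a line, values as JSON. play_rows: Moves the arm, as the interface text tells. Its arguments: {"type":"object","properties":{"rows":{"type":"array"},"squeeze":{"type":"number"}},"required":["rows"]}

```bash
mkdir -p pics; ls; cat > h.py <<'E'
import numpy as np, cv2
from rig import readout, grab_frame, calibration, r
def K(n):
    c=calibration(n); f=210/np.tan(np.radians(c['vfov'])/2); return c,f
def rays(n,uv):
    c,f=K(n); uv=np.atleast_2d(np.array(uv,float))
    M=np.array([[f,0,c['cx']],[0,f,c['cy']],[0,0,1]])
    d=(uv-[c['cx'],c['cy']])/f
    x=d.copy()
    for _ in range(30): x=d/(1+c['k1']*(x**2).sum(1,keepdims=True))
    T=np.array(c['cam_to_world']); D=np.c_[x,np.ones(len(x))]@T[:3,:3].T
    return T[:3,3],D
def onplane(n,uv,z):
    o,D=rays(n,uv); t=(z-o[2])/D[:,2]; return o+D*t[:,None]
def cloud(n,dep):
    v,u=np.mgrid[0:420,0:560]; o,D=rays(n,np.c_[u.ravel(),v.ravel()])
    P=o+D*dep.reshape(-1,1); P[dep.ravel()==0]=np.nan
    return P.reshape(420,560,3)
def proj(n,P):
    c,f=K(n); T=np.array(c['cam_to_world']); p=(np.atleast_2d(P)-T[:3,3])@T[:3,:3]
    s=p[:,:2]/p[:,2:]; s=s*(1+c['k1']*(s**2).sum(1,keepdims=True)); return s*f+[c['cx'],c['cy']]
def snap(n,tag):
    im,d=grab_frame(n); cv2.imwrite(f'pics/{tag}.png',cv2.cvtColor(im,cv2.COLOR_RGB2BGR)); np.savez(f'{tag}.npz',im=im,d=d); return im,d
E
python3 - <<'E'
from h import *
for n in('scene','top'):
    im,d=snap(n,n+'0'); print(calibration(n))
print(readout.sense())
E
```

```text
pics
{'vfov': 46.26613549404581, 'cx': 270.8505051445289, 'cy': 205.47355041623436, 'k1': 0.020956765897251012, 'cam_to_world': array([[ 8.53762682e-01,  4.18183994e-01, -3.10179674e-01,
         9.23954032e+02],
       [ 5.20567866e-01, -6.96946972e-01,  4.93228157e-01,
        -5.95968145e+02],
       [-9.91866401e-03, -5.82569366e-01, -8.12720465e-01,
         1.04592470e+03],
       [ 0.00000000e+00,  0.00000000e+00,  0.00000000e+00,
         1.00000000e+00]])}
{'vfov': 57.83098951588492, 'cx': 280.9790388523898, 'cy': 213.5546930694831, 'k1': -0.07810501183960449, 'cam_to_world': array([[ 2.71771345e-02, -9.93122850e-01,  1.13878919e-01,
         4.09778781e+02],
       [-9.99552230e-01, -2.55713087e-02,  1.55385596e-02,
        -8.76674051e+00],
       [-1.25196656e-02, -1.14250221e-01, -9.93373115e-01,
         1.09704976e+03],
       [ 0.00000000e+00,  0.00000000e+00,  0.00000000e+00,
         1.00000000e+00]])}
{'clock': 0.1, 'qpos': array([-1.34742536e+00,  3.53583083e-01,  1.63404425e+00,  2.87490003e-06,
        1.15524148e+00, -2.43019162e-03]), 'qvel': array([ 0.00051026, -0.00182506, -0.00105329,  0.00122881, -0.00016349,
        0.0004408 ]), 'joint_efforts': array([-8.40348439e-04, -6.06358194e+01, -3.42821860e+01, -4.16262822e-06,
        3.95167837e-03, -1.58616723e-05]), 'eef_pos': array([ 139.81617885, -608.71650358,  230.64079101]), 'tcp_rot': array([-3.14031651e+00, -5.73003611e-06,  2.25799994e-01]), 'contact_force': array([0.63754838, 0.09731335, 0.01399407]), 'wrist_torque': array([ 0.01029352, -0.01020641,  0.01401652]), 'opening': 1.0021537649384218}
```

View pics/scene0.png

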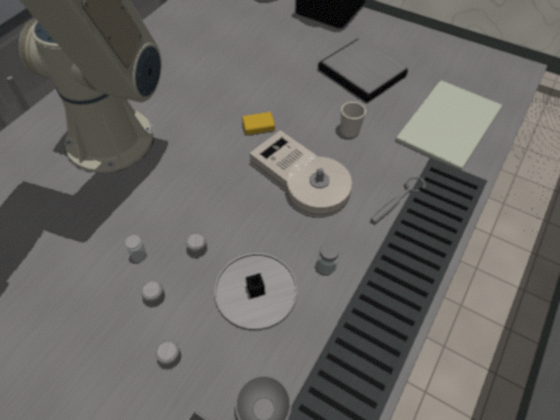

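View pics/top0.png

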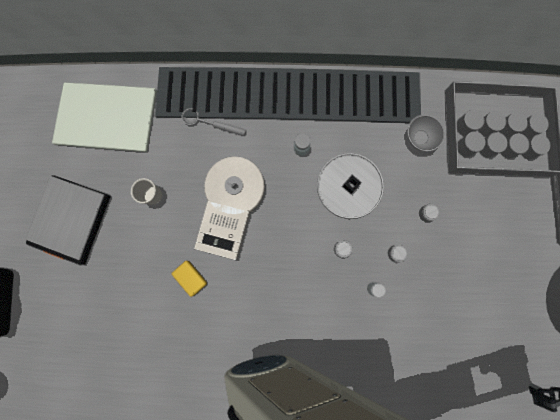

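The scene view shows the base at (320,185) and the plate at (256,290). Small cylinders stand at (196,242), (151,292), (168,352), (134,245) and (329,257). I'll measure their heights and zoom in.

```bash
python3 - <<'E'
from h import *
a=np.load('top0.npz'); im,d=a['im'],a['d']; P=cloud('top',d)
print('table z',np.nanmedian(P[230:330:5,440:540:5,2]))
for nm,(u,v) in dict(a=(429,211),b=(397,252),c=(343,247),e=(377,288),f=(302,143),cup=(143,186),hub=(352,184),sp=(235,185),deck=(225,215),slot=(217,241),boxcup=(500,123),bowl=(425,130)).items():
    w=P[v-3:v+4,u-3:u+4].reshape(-1,3); print(nm,np.nanmedian(w,0).round(1),np.nanmax(w[:,2]).round(1))
h=lambda x0,y0,x1,y1,s:cv2.resize(im[y0:y1,x0:x1,::-1],None,fx=s,fy=s,interpolation=cv2.INTER_CUBIC)
cv2.imwrite('pics/z1.png',h(180,145,280,270,4.5)); cv2.imwrite('pics/z2.png',h(280,120,450,310,3))
E
```

```text
table z 1.5918093140201108
a [ 548.4 -408.2   42.8] 47.0
b [ 431.7 -316.7   42.7] 46.4
c [ 442.  -166.3   42.6] 47.9
e [ 334.1 -254.1   72.1] 76.5
f [725.3 -45.6  76.1] 81.1
cup [601.5 407.9  35.3] 58.9
hub [ 626.  -194.3   25. ] 52.6
sp [603.  135.9  65.6] 92.6
deck [522.1 163.7  46.2] 51.2
slot [449.  183.1  42.9] 47.8
boxcup [ 806.8 -616.7   65.3] 70.0
bowl [ 795.8 -414.3   11.4] 19.6
```

View pics/z1.png

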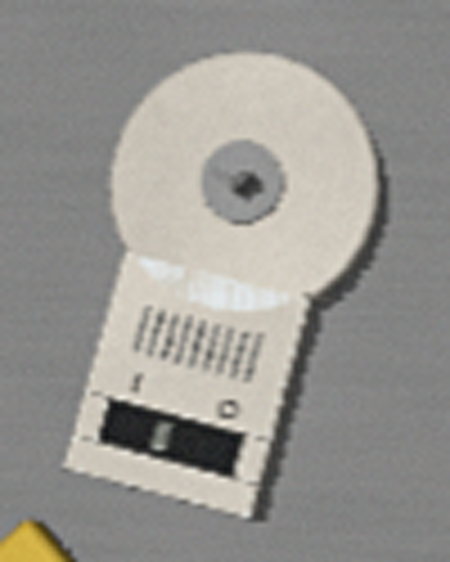

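View pics/z2.png

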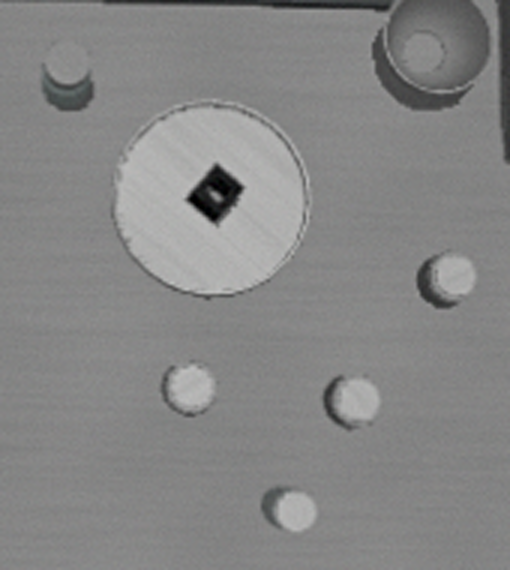

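Tins are a, b and c, with tops at about 41–43 mm. The 72 mm object is the shaker and the 76 mm one is the jar. In z1 the switch sits left of the slot's centre, on the "line" (on) side. Next I'll measure each feature in both views.

```bash
python3 - <<'E'
from h import *
a=np.load('scene0.npz'); im=a['im']
h=lambda x0,y0,x1,y1,s:cv2.resize(im[y0:y1,x0:x1,::-1],None,fx=s,fy=s,interpolation=cv2.INTER_CUBIC)
cv2.imwrite('pics/z3.png',h(240,120,360,220,6)); cv2.imwrite('pics/z4.png',h(120,225,310,370,4))
for n in('scene','top'):
    im=np.load(n+'0.npz')['im']; g=cv2.cvtColor(im,cv2.COLOR_RGB2GRAY); hsv=cv2.cvtColor(im,cv2.COLOR_RGB2HSV)
    print(n)
    # slot dark
    boxes=dict(slot=((200,228,238,255) if n=='top' else (250,130,300,165)),hub=((335,170,370,198) if n=='top' else (240,268,272,304)))
    for k,(x0,y0,x1,y1) in boxes.items():
        m=np.zeros_like(g); m[y0:y1,x0:x1]=(g[y0:y1,x0:x1]<70)*255
        m=cv2.morphologyEx(m,cv2.MORPH_CLOSE,np.ones((5,5)))
        cs,_=cv2.findContours(m,cv2.RETR_EXTERNAL,cv2.CHAIN_APPROX_NONE); c=max(cs,key=cv2.contourArea)
        W=onplane(n,c[:,0,:],45 if k=='slot' else 50)[:,:2]
        rr=cv2.minAreaRect(W.astype(np.float32)); print(k,cv2.contourArea(c),rr)
E
```

```text
scene
slot 144.0 ((447.4579162597656, 182.02349853515625), (81.76758575439453, 21.91740608215332), 76.53825378417969)
hub 310.5 ((626.666748046875, -198.00265502929688), (38.74241638183594, 52.63954544067383), 48.65827178955078)
top
slot 240.0 ((447.1089782714844, 181.78268432617188), (84.6614761352539, 26.166656494140625), 76.90113830566406)
hub 165.5 ((617.4322509765625, -187.25625610351562), (34.17690658569336, 43.14381408691406), 50.076698303222656)
```

View pics/z3.png

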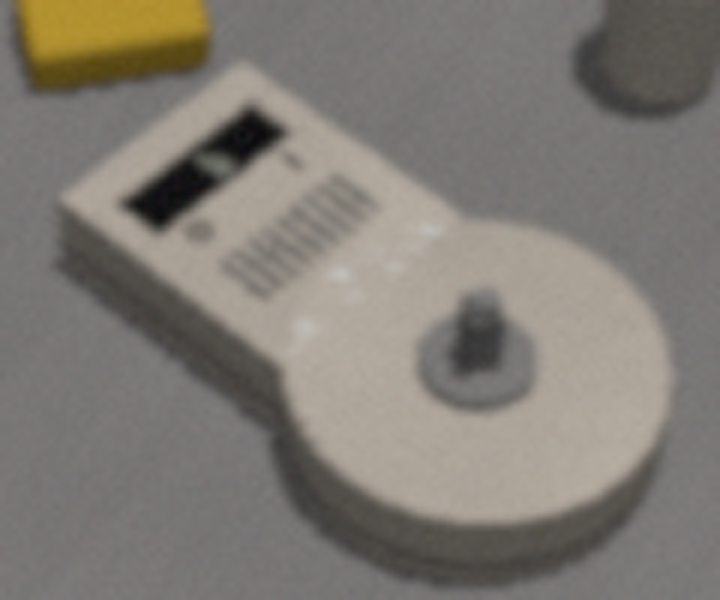

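View pics/z4.png

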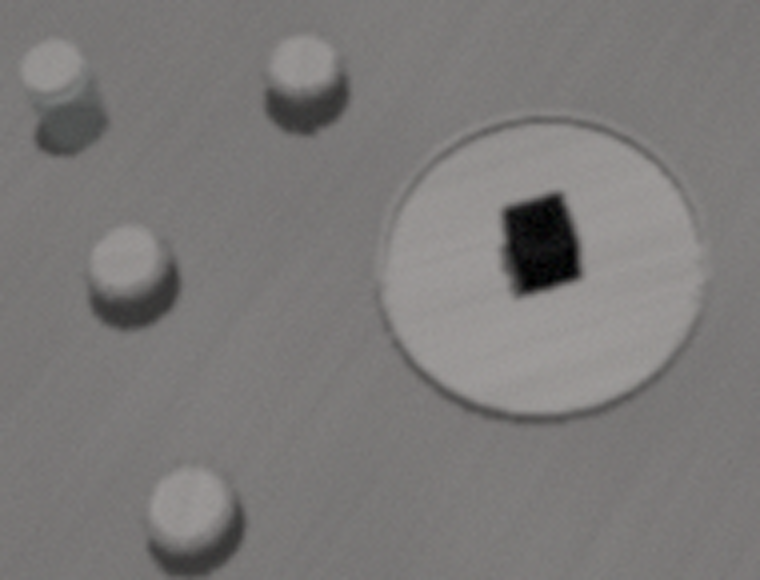

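```bash
python3 - <<'E'
from h import *
def fitc(W):
    from scipy.optimize import least_squares
    s=least_squares(lambda p:np.hypot(W[:,0]-p[0],W[:,1]-p[1])-p[2],[*W.mean(0),50],loss='soft_l1',f_scale=1).x; return s
for n in('scene','top'):
    z=np.load(n+'0.npz'); im,d=z['im'],z['d']; P=cloud(n,d); g=cv2.cvtColor(im,cv2.COLOR_RGB2GRAY)
    print(n,'table z',np.nanmedian(P[200:320:7,80:130:7,2]) )
    m=(P[...,2]>58)&(np.hypot(P[...,0]-606,P[...,1]-143)<25)
    v,u=np.nonzero(m); print('spindle px',len(u))
    Q=P[m]; print(np.c_[u,v,Q.round(0)][np.argsort(-Q[:,2])][:40].astype(int).tolist())
    for nm,c0 in dict(a=(548,-408),b=(432,-317),c=(442,-166),shaker=(334,-254),jar=(725,-46)).items():
        H=40 if nm in'abc' else (70 if nm=='shaker' else 75)
        m=(np.hypot(P[...,0]-c0[0],P[...,1]-c0[1])<40)&(abs(P[...,2]-H)<8)
        m=cv2.morphologyEx(m.astype(np.uint8),cv2.MORPH_OPEN,np.ones((3,3)))
        cs,_=cv2.findContours(m,cv2.RETR_EXTERNAL,cv2.CHAIN_APPROX_NONE); c=max(cs,key=cv2.contourArea)
        W=onplane(n,c[:,0,:],H)[:,:2]; print(nm,fitc(W).round(1))
im=np.load('top0.npz')['im']
cv2.imwrite('pics/z5.png',cv2.resize(im[172:200,220:250,::-1],None,fx=20,fy=20,interpolation=cv2.INTER_CUBIC))
im=np.load('scene0.npz')['im']
cv2.imwrite('pics/z6.png',cv2.resize(im[162:192,305:337,::-1],None,fx=18,fy=18,interpolation=cv2.INTER_CUBIC))
E
```

```text
scene table z -0.14205110831562706
spindle px 87
[[318, 169, 602, 141, 91], [320, 169, 607, 144, 90], [322, 171, 614, 142, 89], [322, 169, 611, 148, 89], [319, 171, 607, 139, 88], [320, 171, 609, 140, 88], [320, 170, 607, 144, 87], [319, 168, 602, 148, 87], [319, 170, 605, 143, 87], [322, 170, 611, 147, 87], [320, 172, 610, 139, 87], [321, 169, 608, 149, 87], [321, 170, 609, 146, 87], [319, 173, 609, 134, 87], [321, 168, 606, 152, 86], [318, 170, 602, 142, 86], [319, 169, 603, 146, 86], [323, 172, 616, 143, 86], [323, 173, 618, 140, 86], [320, 168, 604, 151, 86], [320, 173, 611, 137, 85], [321, 171, 610, 144, 85], [318, 172, 605, 137, 85], [317, 172, 603, 136, 85], [318, 168, 599, 149, 85], [318, 171, 604, 140, 85], [319, 172, 607, 139, 85], [316, 170, 597, 141, 84], [317, 170, 600, 143, 84], [316, 169, 596, 145, 83], [323, 171, 614, 148, 83], [322, 173, 615, 141, 83], [317, 171, 601, 140, 83], [317, 169, 598, 146, 83], [321, 172, 611, 143, 83], [322, 172, 613, 144, 83], [318, 174, 607, 133, 82], [320, 174, 612, 136, 82], [321, 173, 612, 140, 82], [319, 175, 611, 133, 81]]
a [ 548.2 
[... 633 characters left out ...]
[231, 184, 603, 145, 87], [231, 185, 600, 144, 87], [231, 183, 605, 145, 87], [235, 182, 608, 134, 87], [234, 184, 603, 137, 86], [232, 179, 617, 143, 86], [235, 183, 606, 134, 85], [233, 185, 600, 139, 85], [229, 183, 606, 151, 84], [233, 180, 614, 140, 84], [232, 186, 598, 142, 84], [234, 181, 612, 137, 83], [232, 185, 601, 142, 83], [230, 184, 603, 148, 83], [235, 184, 604, 135, 80], [234, 185, 602, 137, 79], [236, 183, 607, 132, 79], [233, 186, 599, 140, 78], [235, 185, 602, 135, 76], [236, 184, 606, 133, 72], [233, 187, 598, 141, 69], [234, 186, 601, 139, 68]]
a [ 547.6 -413.    23.5]
b [ 428.6 -321.9   23.3]
c [ 437.9 -166.9   23.5]
shaker [ 328.8 -258.9   17.1]
jar [731.9 -45.   21. ]
```

View pics/z5.png

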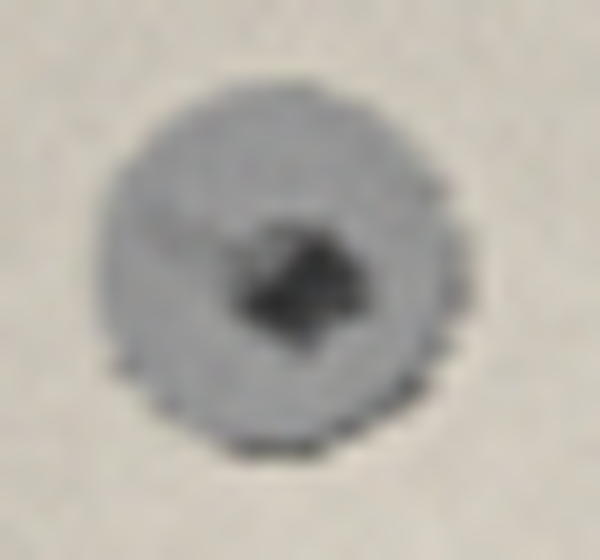

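View pics/z6.png

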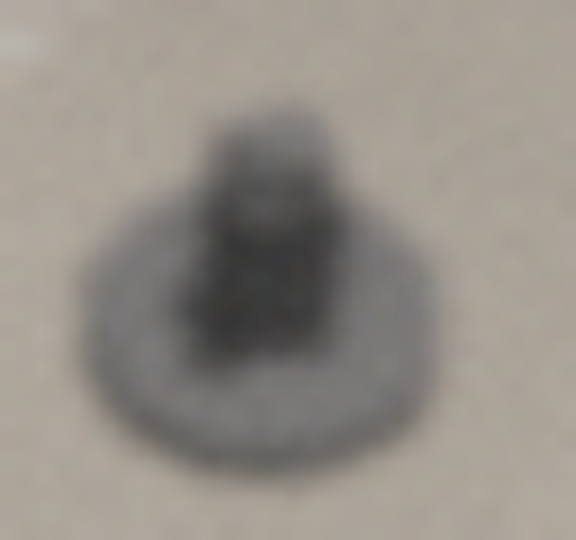

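```bash
python3 - <<'E'
from h import *
s=onplane('scene',[(315.6-.5,182.3-.5),(323.2-.5,181.2-.5)],50); print(s, np.linalg.norm(s[1]-s[0]),np.degrees(np.arctan2(*(s[1]-s[0])[[1,0]])))
t=onplane('top',[(235-.5,189.75-.5),(238.5-.5,186.25-.5)],50); print(t, np.linalg.norm(t[1]-t[0]),np.degrees(np.arctan2(*(t[1]-t[0])[[1,0]])))
# shoulder circle
from scipy.optimize import least_squares
def fitc(W):
    return least_squares(lambda p:np.hypot(W[:,0]-p[0],W[:,1]-p[1])-p[2],[*W.mean(0),50],loss='soft_l1',f_scale=1).x
for n,(x0,y0,x1,y1) in dict(top=(220,172,250,200),scene=(305,165,337,192)).items():
    im=np.load(n+'0.npz')['im'].astype(int); sat=im[...,0]-im[...,2]
    print(sat[(y0+y1)//2,x0:x1])
    m=np.zeros(sat.shape,np.uint8); m[y0:y1,x0:x1]=(cv2.blur(sat[y0:y1,x0:x1].astype(np.float32),(2,2))<(10))*255
    m=cv2.morphologyEx(m,cv2.MORPH_CLOSE,np.ones((3,3)));cs,_=cv2.findContours(m,cv2.RETR_EXTERNAL,cv2.CHAIN_APPROX_NONE); c=max(cs,key=cv2.contourArea)
    print(n,fitc(onplane(n,c[:,0],50)[:,:2]))
# housing circle: cream mask edge
for n in('top','scene'):
    im=np.load(n+'0.npz')['im'].astype(int); g=im.sum(2)/3; sat=im[...,0]-im[...,2]
    m=((sat>8)&(g>140 if n=='top' else g>130)).astype(np.uint8)*255
    if n=='top': m[:150]=0;m[262:]=0;m[:,:190]=0;m[:,270:]=0
    else: m[:130]=0;m[215:]=0;m[:,:245]=0;m[:,355:]=0
    m=cv2.morphologyEx(m,cv2.MORPH_CLOSE,np.ones((9,9)))
    cs,_=cv2.findContours(m,cv2.RETR_EXTERNAL,cv2.CHAIN_APPROX_NONE); c=max(cs,key=cv2.contourArea)
    W=onplane(n,c[:,0],45)[:,:2]; print(len(W),cv2.contourArea(c))
    e=(W-[447.3,181.9])@np.array([.973,-.23]); print(n,fitc(W[e>110]))
# plate rim
E
```

```text
[[602.60019954 131.28159099  50.        ]
 [617.69189622 144.53469675  50.        ]] 20.08492273099321 41.28869779389457
[[594.97516442 139.65814225  50.        ]
 [605.16062155 130.23122762  50.        ]] 13.878409716621862 -42.78509032217258
[19 17 16 18 13 -1  2  2  3  1  1 -1 -1  0  0 -3 -2  1  1  0  1  1  0 14
 18 20 17 18 18 19]
top [605.68432585 141.90862088  25.01692595]
[20 18 19 17 13  7  3  2  4  2  2  0  2  4 -1  0  0  0  1  2  3  3  2  5
 12 17 20 19 17 19 20 20]
scene [609.26665237 143.09613662  25.59242464]
261 4513.5
top [607.31514257 143.64515267  82.89206046]
230 4018.0
scene [607.81690104 144.94299973  82.83087642]
```

```bash
python3 - <<'E'
from h import *
from scipy.optimize import least_squares
ang=lambda a,b:np.degrees(np.arctan2(*(b-a)[[1,0]]))
q=lambda x,y,x0,y0,s:((x+.5)/s+x0-.5,(y+.5)/s+y0-.5)
a=onplane('scene',[q(503,207,120,225,4),q(562,193,120,225,4)],50);b=onplane('scene',[q(518,297,120,225,4),q(582,275,120,225,4)],6)
print(a,ang(*a),np.linalg.norm(a[1]-a[0]),b,ang(*b),np.linalg.norm(b[1]-b[0]))
t=onplane('top',[q(*p,280,120,3) for p in[(215,163),(245,187),(215,225),(186,199)]],50);print(t,[ang(t[i],t[(i+1)%4]) for i in range(4)],[np.linalg.norm(t[i]-t[(i+1)%4]) for i in range(4)])
def fitc(W):
    return least_squares(lambda p:np.hypot(W[:,0]-p[0],W[:,1]-p[1])-p[2],[*W.mean(0),50],loss='soft_l1',f_scale=1).x
for n in('top','scene'):
    z=np.load(n+'0.npz'); g=cv2.cvtColor(z['im'],cv2.COLOR_RGB2GRAY)
    P=cloud(n,z['d']); p0=proj(n,[[619,-192,6]])[0]; print(p0)
    R=np.hypot(P[...,0]-619,P[...,1]-192*-1); 
    m=((g>(150 if n=='top' else 125))&(R<110)).astype(np.uint8)
    m=cv2.morphologyEx(m,cv2.MORPH_CLOSE,np.ones((7,7)));m=cv2.morphologyEx(m,cv2.MORPH_OPEN,np.ones((5,5)))
    cs,_=cv2.findContours(m,cv2.RETR_EXTERNAL,cv2.CHAIN_APPROX_NONE); c=max(cs,key=cv2.contourArea)
    for zz in(6,14): print(n,cv2.contourArea(c),zz,fitc(onplane(n,c[:,0],zz)[:,:2]))
im=np.load('top0.npz')['im'];cv2.imwrite('pics/z7.png',cv2.resize(im[165:205,330:372,::-1],None,fx=14,fy=14,interpolation=cv2.INTER_CUBIC))
E
```

```text
[[ 597.10806265 -189.4794773    50.        ]
 [ 620.96151736 -164.77921849   50.        ]] 45.99916935199121 34.33788122847096 [[ 621.41975075 -215.20165037    6.        ]
 [ 645.58636146 -184.60817344    6.        ]] 51.69384301513806 38.9869965922858
[[ 646.72169665 -186.96259751   50.        ]
 [ 624.61378656 -215.16100434   50.        ]
 [ 587.88951287 -187.18643247   50.        ]
 [ 611.72937267 -159.97823416   50.        ]] [np.float64(-128.09689801983683), np.float64(142.7018043153211), np.float64(48.77511373279265), np.float64(-37.63764665276872)] [np.float64(35.831687596955554), np.float64(46.165451898295586), np.float64(36.17492185201), np.float64(44.188444228373136)]
[350.44979985 186.64277897]
top 3207.5 6 [ 624.14076231 -191.9892876    94.19899983]
top 3207.5 14 [ 622.56899671 -190.64631237   93.50808156]
[253.68438601 290.44159813]
scene 4863.0 6 [ 618.70797559 -184.01065813   95.66038269]
scene 4863.0 14 [ 621.05620241 -187.17988163   94.92441614]
```

View pics/z7.png

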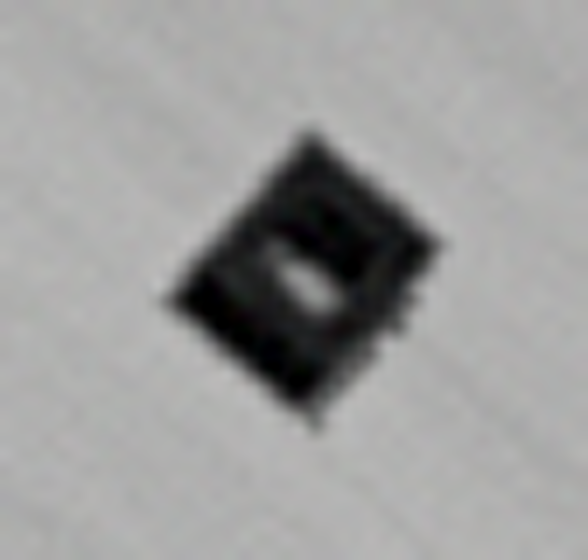

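```bash
cat >> h.py <<'E'
from scipy.spatial.transform import Rotation as Ro
def go(xyz,yaw,note=''):
    s=readout.sense(); R=Ro.from_euler('xyz',s['tcp_rot']); 
    T=Ro.from_euler('xyz',[np.pi,0,np.radians(yaw)])
    d=R.inv().apply(np.array(xyz)-s['eef_pos'])/10; w=(R.inv()*T).as_rotvec()
    print(note,'shift cm',d.round(3).tolist(),'rot',w.round(4).tolist(),'rows>=',max(np.linalg.norm(d)/4.17,np.degrees(np.linalg.norm(w))/7.16).round(1))
def st():
    s=readout.sense(); print('t',round(s['clock'],2),'tcp',s['eef_pos'].round(2),'rpy',np.degrees(s['tcp_rot']).round(2),'F',s['contact_force'].round(2),'open',round(s['opening'],3),'q',s['qpos'].round(2))
E
python3 - <<'E'
from h import *
st(); go((453.6,208.7,150),166.7)
E
```

```text
t 0.1 tcp [ 139.82 -608.72  230.64] rpy [-179.93   -0.     12.94] F [0.64 0.1  0.01] open 1.002 q [-1.35  0.35  1.63  0.    1.16 -0.  ]
 shift cm [48.883, -72.631, 8.157] rot [-0.0004, -0.0017, -2.6837] rows>= 21.5
```

Call:
play_rows([
  [255, [48.88, -72.63, 8.1], [0, -0.0017, -2.6837]],
  [255, [48.88, -72.63, 8.1], [0, -0.0017, -2.6837]],
  [255, [48.88, -72.63, 8.1], [0, -0.0017, -2.6837]],
  [255, [48.88, -72.63, 8.1], [0, -0.0017, -2.6837]],
  [255, [48.88, -72.63, 8.1], [0, -0.0017, -2.6837]],
  [255, [48.88, -72.63, 8.1], [0, -0.0017, -2.6837]],
  [255, [48.88, -72.63, 8.1], [0, -0.0017, -2.6837]],
  [255, [48.88, -72.63, 8.1], [0, -0.0017, -2.6837]],
  [255, [48.88, -72.63, 8.1], [0, -0.0017, -2.6837]],
  [255, [48.88, -72.63, 8.1], [0, -0.0017, -2.6837]],
  [255, [48.88, -72.63, 8.1], [0, -0.0017, -2.6837]],
  [255, [48.88, -72.63, 8.1], [0, -0.0017, -2.6837]],
], squeeze=30)

```text
clock: 1.1
eef_pos: [318.4, -142.5, 185.2]
tcp_rot: [-3.141, 0.001, 1.731]
contact_force: [1.3, 0.0, 0.5]
opening: -0.002
```

```bash
python3 - <<'E'
from h import *
st(); go((453.6,208.7,110),166.7)
E
```

```text
t 1.1 tcp [ 318.38 -142.5   185.15] rpy [-1.7999e+02  5.0000e-02  9.9200e+01] F [1.26 0.   0.53] open -0.002 q [-0.42 -0.04  2.22 -0.    0.95 -0.58]
 shift cm [32.514, 18.962, 7.483] rot [-0.0007, 0.0007, -1.1781] rows>= 9.4
```

Call:
play_rows([
  [255, [32.5, 18.96, 7.0], [0, 0, -1.178]],
  [255, [32.5, 18.96, 7.0], [0, 0, -1.178]],
  [255, [32.5, 18.96, 7.0], [0, 0, -1.178]],
  [255, [32.5, 18.96, 7.0], [0, 0, -1.178]],
  [255, [32.5, 18.96, 7.0], [0, 0, -1.178]],
  [255, [32.5, 18.96, 7.0], [0, 0, -1.178]],
  [255, [32.5, 18.96, 7.0], [0, 0, -1.178]],
  [255, [32.5, 18.96, 7.0], [0, 0, -1.178]],
  [255, [32.5, 18.96, 7.0], [0, 0, -1.178]],
  [255, [32.5, 18.96, 7.0], [0, 0, -1.178]],
  [255, [32.5, 18.96, 7.0], [0, 0, -1.178]],
  [255, [32.5, 18.96, 7.0], [0, 0, -1.178]],
])

```text
clock: 2.1
eef_pos: [454.7, 206.0, 114.3]
tcp_rot: [-3.14, -0.002, 2.903]
contact_force: [-0.2, -1.2, -0.3]
opening: 0.0
```

```bash
python3 - <<'E'
from h import *
st(); go((453.6,208.7,52),166.7)
im,d=snap('scene','s1'); cv2.imwrite('pics/s1z.png',cv2.resize(im[60:220,220:400,::-1],None,fx=4,fy=3.7))
E
```

```text
t 2.1 tcp [454.74 205.96 114.31] rpy [-1.7988e+02 -9.0000e-02  1.6635e+02] F [-0.24 -1.18 -0.29] open 0.0 q [ 0.42  0.31  2.   -0.    0.83 -0.91]
 shift cm [0.165, 0.252, 6.231] rot [-0.002, -0.0016, -0.0061] rows>= 1.5
```

View pics/s1z.png

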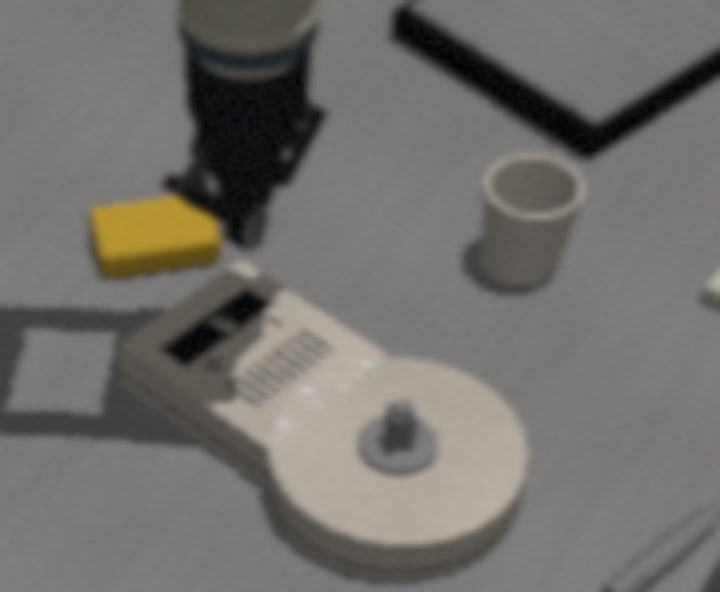

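Call:
play_rows([
  [255, [0.16, 0.25, 3], [0, 0, -0.006]],
  [255, [0.16, 0.25, 5.5], [0, 0, -0.006]],
  [255, [0.16, 0.25, 6.2], [0, 0, -0.006]],
  [255, [0.16, 0.25, 6.2], [0, 0, -0.006]],
  [255, [0.16, 0.25, 6.2], [0, 0, -0.006]],
  [255, [0.16, 0.25, 6.2], [0, 0, -0.006]],
])

```text
clock: 2.65
eef_pos: [455.3, 208.6, 54.2]
tcp_rot: [3.141, 0.001, 2.909]
contact_force: [-0.1, 0.3, 0.5]
opening: -0.003
```

```bash
python3 - <<'E'
from h import *
st(); print(proj('scene',readout.sense()['eef_pos'])-[240,100]); go((453.6,208.7,42),166.7)
im,d=snap('scene','s2'); cv2.imwrite('pics/s2z.png',cv2.resize(im[100:180,240:340,::-1],None,fx=7,fy=7,interpolation=cv2.INTER_CUBIC))
im,d=snap('top','t2'); cv2.imwrite('pics/t2z.png',cv2.resize(im[200:290,180:280,::-1],None,fx=6,fy=6,interpolation=cv2.INTER_CUBIC))
E
```

```text
t 2.65 tcp [455.28 208.56  54.2 ] rpy [1.7999e+02 6.0000e-02 1.6665e+02] F [-0.11  0.35  0.5 ] open -0.003 q [ 0.43  0.41  2.03 -0.    0.69 -0.91]
[[41.24863083 40.20059146]]
 shift cm [0.167, -0.025, 1.219] rot [0.0002, 0.001, -0.0009] rows>= 0.3
```

View pics/s2z.png

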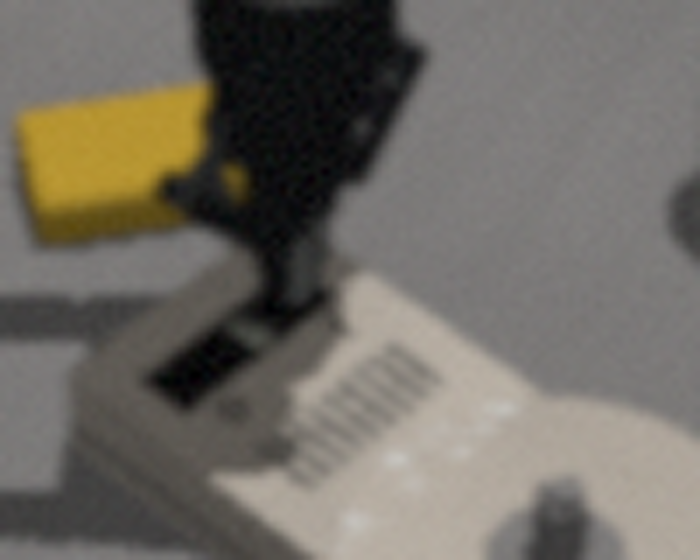

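Call:
play_rows([
  [255, [0.15, -0.02, 0.2], [0, 0, 0]],
  [255, [0.15, -0.02, 0.2], [0, 0, 0]],
  [255, [0.15, -0.02, 0.5], [0, 0, 0]],
  [255, [0.15, -0.02, 0.8], [0, 0, 0]],
  [255, [0.15, -0.02, 1.0], [0, 0, 0]],
  [255, [0.15, -0.02, 1.1], [0, 0, 0]],
  [255, [0.15, -0.02, 1.15], [0, 0, 0]],
  [255, [0.15, -0.02, 1.15], [0, 0, 0]],
  [255, [0.15, -0.02, 1.15], [0, 0, 0]],
])

```text
clock: 3.5
eef_pos: [452.9, 208.9, 41.3]
tcp_rot: [-3.141, -0.0, 2.91]
contact_force: [0.7, -0.0, -0.1]
opening: -0.0
```

```bash
python3 - <<'E'
from h import *
st(); go((453.6,208.7,42),166.7); go((449.9,193.1,42),166.7)
E
```

```text
t 3.5 tcp [452.95 208.87  41.33] rpy [-1.7995e+02 -3.0000e-02  1.6672e+02] F [ 0.67 -0.02 -0.14] open -0.0 q [ 0.43  0.44  2.04 -0.    0.67 -0.91]
 shift cm [-0.068, -0.002, -0.067] rot [-0.0009, -0.0005, 0.0004] rows>= 0.0
 shift cm [-0.066, -1.605, -0.066] rot [-0.0009, -0.0005, 0.0004] rows>= 0.4
```

Call:
play_rows([
  [255, [-0.05, -0.3, -0.05], [0, 0, 0]],
  [255, [-0.05, -0.6, -0.05], [0, 0, 0]],
  [255, [-0.05, -0.9, -0.05], [0, 0, 0]],
  [255, [-0.05, -1.1, -0.05], [0, 0, 0]],
  [255, [-0.05, -1.3, -0.05], [0, 0, 0]],
  [255, [-0.05, -1.4, -0.05], [0, 0, 0]],
  [255, [-0.05, -1.5, -0.05], [0, 0, 0]],
  [255, [-0.05, -1.6, -0.05], [0, 0, 0]],
])

```text
clock: 4.17
eef_pos: [449.8, 193.2, 42.0]
tcp_rot: [-3.141, -0.0, 2.91]
contact_force: [-0.6, 1.0, 0.6]
opening: 0.002
```

Call:
play_rows([
  [255, [0, -0.1, 0], [0, 0, 0]],
  [255, [0, -0.2, 0], [0, 0, 0]],
  [255, [0, -0.3, 0], [0, 0, 0]],
  [255, [0, -0.3, 0], [0, 0, 0]],
])

```text
clock: 4.5
eef_pos: [449.1, 190.1, 41.9]
tcp_rot: [-3.141, -0.0, 2.91]
contact_force: [0.8, -0.1, 0.5]
opening: -0.001
```

```bash
python3 - <<'E'
from h import *
st(); 
p=readout.sense()['eef_pos'][:2]-[447.3,181.9]; print('local',p@[.973,-.23],p@[.23,.973])
E
```

```text
t 4.5 tcp [449.1  190.14  41.94] rpy [-1.7995e+02 -1.0000e-02  1.6672e+02] F [ 0.77 -0.11  0.48] open -0.001 q [ 0.4   0.42  2.06 -0.    0.66 -0.94]
local -0.13888324492887136 8.42755213853773
```

Call:
play_rows([
  [255, [0, -0.1, 0], [0, 0, 0]],
  [255, [0, -0.2, 0], [0, 0, 0]],
  [255, [0, -0.3, 0], [0, 0, 0]],
  [255, [0, -0.4, 0], [0, 0, 0]],
  [255, [0, -0.4, 0], [0, 0, 0]],
])

```text
clock: 4.92
eef_pos: [448.3, 186.5, 41.9]
tcp_rot: [-3.141, -0.0, 2.909]
contact_force: [-0.1, 2.8, -0.0]
opening: -0.002
```

```bash
python3 - <<'E'
from h import *
st(); 
p=readout.sense()['eef_pos'][:2]-[447.3,181.9]; print('local',p@[.973,-.23],p@[.23,.973])
im,d=snap('scene','s3'); cv2.imwrite('pics/s3z.png',cv2.resize(im[110:180,245:335,::-1],None,fx=8,fy=8,interpolation=cv2.INTER_CUBIC))
E
```

```text
t 4.92 tcp [448.27 186.48  41.94] rpy [-1.7998e+02 -1.0000e-02  1.6670e+02] F [-0.09  2.8  -0.03] open -0.002 q [ 0.39  0.42  2.07 -0.    0.65 -0.95]
local -0.11160484282656119 4.682569796139096
```

View pics/s3z.png

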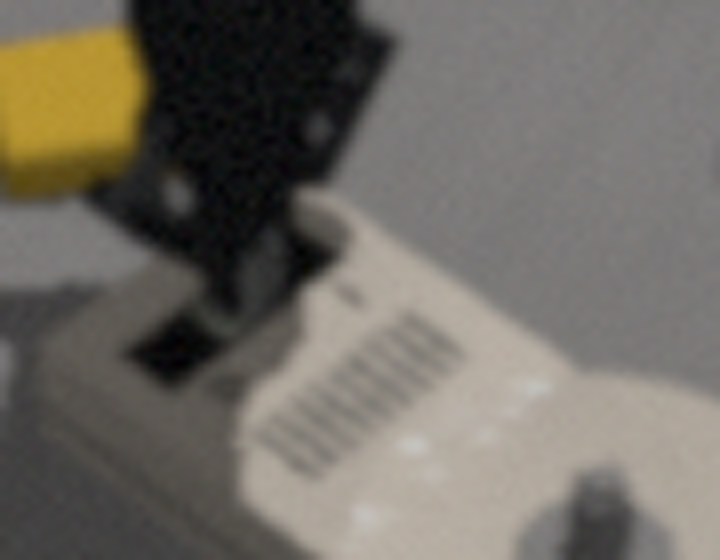

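Call:
play_rows([
  [255, [0, -0.1, 0], [0, 0, 0]],
  [255, [0, -0.2, 0], [0, 0, 0]],
  [255, [0, -0.3, 0], [0, 0, 0]],
  [255, [0, -0.3, 0], [0, 0, 0]],
])

```text
clock: 5.3
eef_pos: [448.3, 185.8, 42.1]
tcp_rot: [3.138, 0.001, 2.908]
contact_force: [-1.7, 19.6, -5.4]
opening: -0.0
```

```bash
python3 - <<'E'
from h import *
st(); 
p=readout.sense()['eef_pos'][:2]-[447.3,181.9]; print('local',p@[.973,-.23],p@[.23,.973])
E
```

```text
t 5.3 tcp [448.35 185.85  42.09] rpy [1.7980e+02 4.0000e-02 1.6661e+02] F [-1.74 19.65 -5.43] open -0.0 q [ 0.39  0.42  2.07  0.    0.65 -0.95]
local 0.11330786494140882 4.080179462003411
```

Call:
play_rows([
  [255, [0, 0.3, 0], [0, 0, 0]],
  [255, [0, 0.6, 0], [0, 0, 0]],
  [255, [0, 0.6, -3], [0, 0, 0]],
  [255, [0, 0.6, -7], [0, 0, 0]],
  [0, [0, 0.6, -10], [0, 0, 0]],
  [0, [0, 0.6, -10.0], [0, 0, 0]],
])

```text
clock: 5.8
eef_pos: [451.9, 190.3, 147.2]
tcp_rot: [3.138, 0.006, 2.91]
contact_force: [0.8, 0.2, 0.6]
opening: 0.272
```

```bash
python3 - <<'E'
from h import *
st(); go((621.5,-189.2,140),139)
im,d=snap('top','t3'); cv2.imwrite('pics/t3z.png',cv2.resize(im[200:280,180:270,::-1],None,fx=6,fy=6,interpolation=cv2.INTER_CUBIC))
im,d=snap('scene','s4'); cv2.imwrite('pics/s4z.png',cv2.resize(im[110:180,245:335,::-1],None,fx=8,fy=8,interpolation=cv2.INTER_CUBIC))
E
```

```text
t 5.8 tcp [451.94 190.32 147.19] rpy [179.81   0.36 166.73] F [0.77 0.2  0.64] open 0.272 q [ 0.4   0.25  2.   -0.    0.89 -0.94]
 shift cm [-25.211, -33.047, 0.769] rot [0.0047, 0.0054, 0.4839] rows>= 10.0
```

View pics/s4z.png

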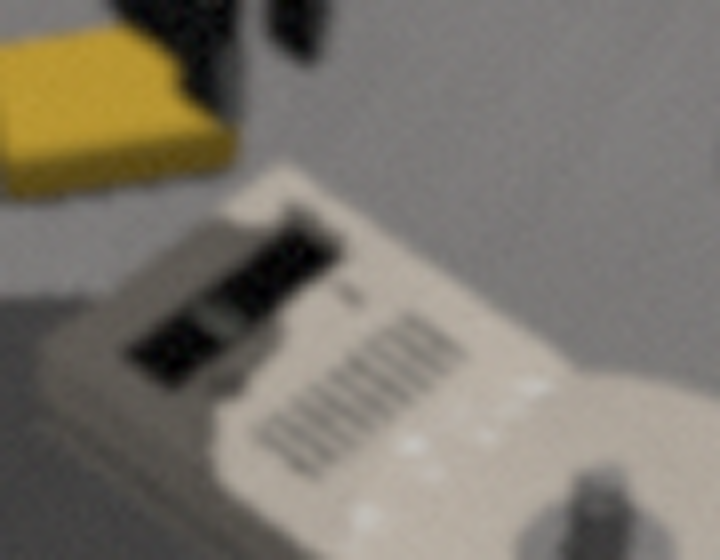

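The switch at (222,318) in the zoomed view now sits past the slot's centre, on the ring side, so it is off. Next is the plate.

Call:
play_rows([
  [0, [-25.2, -33.05, 0.77], [0.0047, 0.0054, 0.4839]],
  [0, [-25.2, -33.05, 0.77], [0.0047, 0.0054, 0.4839]],
  [0, [-25.2, -33.05, 0.77], [0.0047, 0.0054, 0.4839]],
  [0, [-25.2, -33.05, 0.77], [0.0047, 0.0054, 0.4839]],
  [0, [-25.2, -33.05, 0.77], [0.0047, 0.0054, 0.4839]],
  [0, [-25.2, -33.05, 0.77], [0.0047, 0.0054, 0.4839]],
  [0, [-25.2, -33.05, 0.77], [0.0047, 0.0054, 0.4839]],
  [0, [-25.2, -33.05, 0.77], [0.0047, 0.0054, 0.4839]],
  [0, [-25.2, -33.05, 0.77], [0.0047, 0.0054, 0.4839]],
  [0, [-25.2, -33.05, 0.77], [0.0047, 0.0054, 0.4839]],
  [0, [-25.2, -33.05, 0.77], [0.0047, 0.0054, 0.4839]],
  [0, [-25.2, -33.05, 0.77], [0.0047, 0.0054, 0.4839]],
])

```text
clock: 6.9
eef_pos: [617.4, -192.2, 132.0]
tcp_rot: [-3.133, -0.007, 2.423]
contact_force: [-0.6, -0.5, -1.0]
opening: 0.998
```

```bash
python3 - <<'E'
from h import *
st(); go((621.5,-189.2,80),139)
im,d=snap('scene','s5'); cv2.imwrite('pics/s5z.png',im[...,::-1])
E
```

```text
t 6.9 tcp [ 617.44 -192.18  132.04] rpy [-179.53   -0.38  138.82] F [-0.63 -0.5  -0.95] open 0.998 q [-0.3   0.49  1.66 -0.01  1.   -1.15]
 shift cm [-0.143, 0.534, 5.199] rot [-0.0082, -0.0066, -0.0031] rows>= 1.3
```

View pics/s5z.png

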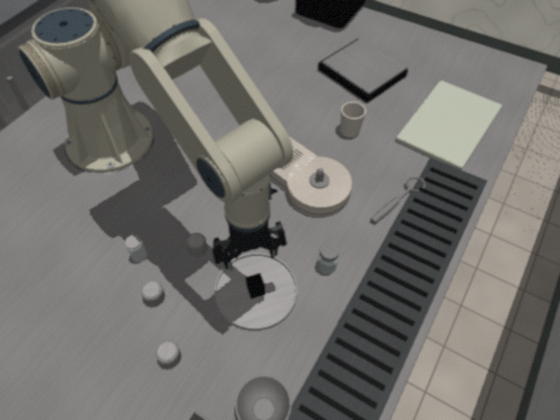

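Call:
play_rows([
  [0, [0, 0, 2], [0, 0, 0]],
  [0, [0, 0, 3.5], [0, 0, 0]],
  [0, [0, 0, 4.5], [0, 0, 0]],
  [0, [0, 0, 4.5], [0, 0, 0]],
  [0, [0, 0, 4.5], [0, 0, 0]],
  [0, [0, 0, 4.5], [0, 0, 0]],
])

```text
clock: 7.45
eef_pos: [618.2, -189.8, 90.0]
tcp_rot: [-3.135, -0.004, 2.427]
contact_force: [0.1, -0.0, 0.4]
opening: 0.997
```

```bash
python3 - <<'E'
from h import *
st(); go((621.5,-189.2,56),139);go((621.5,-189.2,18),139)
E
```

```text
t 7.45 tcp [ 618.19 -189.79   90.  ] rpy [-179.63   -0.21  139.03] F [ 0.12 -0.02  0.43] open 0.997 q [-0.3   0.54  1.69 -0.01  0.92 -1.15]
 shift cm [-0.224, 0.284, 3.398] rot [-0.0065, -0.0036, 0.0006] rows>= 0.8
 shift cm [-0.237, 0.309, 7.197] rot [-0.0065, -0.0036, 0.0006] rows>= 1.7
```

Call:
play_rows([
  [0, [-0.24, 0.31, 1], [-0.0065, -0.0036, 0]],
  [0, [-0.24, 0.31, 1], [-0.0065, -0.0036, 0]],
  [0, [-0.24, 0.31, 3], [-0.0065, -0.0036, 0]],
  [0, [-0.24, 0.31, 5], [-0.0065, -0.0036, 0]],
  [0, [-0.24, 0.31, 6.5], [-0.0065, -0.0036, 0]],
  [0, [-0.24, 0.31, 7.1], [-0.0065, -0.0036, 0]],
  [0, [-0.24, 0.31, 7.1], [-0.0065, -0.0036, 0]],
  [0, [-0.24, 0.31, 7.1], [-0.0065, -0.0036, 0]],
])

```text
clock: 8.12
eef_pos: [621.4, -189.8, 18.7]
tcp_rot: [-3.141, -0.0, 2.426]
contact_force: [0.2, -0.0, 0.7]
opening: 1.0
```

```bash
python3 - <<'E'
from h import *
st(); go((621.5,-189.2,18),139)
im,d=snap('scene','s6'); cv2.imwrite('pics/s6z.png',cv2.resize(im[210:340,190:320,::-1],None,fx=4.5,fy=4.5,interpolation=cv2.INTER_CUBIC))
im,d=snap('top','t6'); cv2.imwrite('pics/t6z.png',cv2.resize(im[130:240,290:410,::-1],None,fx=5,fy=5,interpolation=cv2.INTER_CUBIC))
E
```

```text
t 8.12 tcp [ 621.44 -189.77   18.66] rpy [-1.7999e+02 -2.0000e-02  1.3899e+02] F [ 0.15 -0.02  0.69] open 1.0 q [-0.3   0.64  1.71  0.    0.79 -1.15]
 shift cm [0.033, 0.047, 0.066] rot [-0.0001, -0.0003, -0.0002] rows>= 0.0
```

View pics/s6z.png

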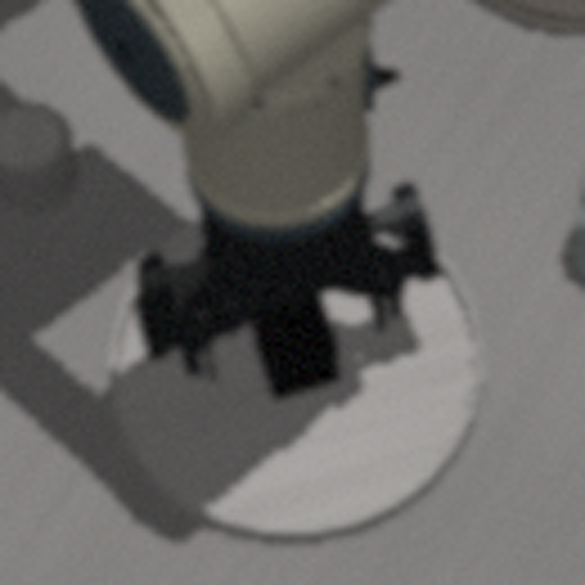

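View pics/t6z.png

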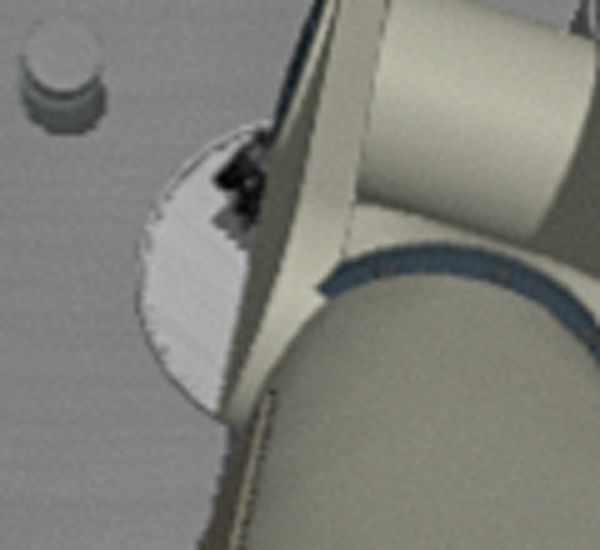

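Call:
play_rows([
  [255, [0, 0, 0], [0, 0, 0]],
  [255, [0, 0, 0], [0, 0, 0]],
  [255, [0, 0, 0], [0, 0, 0]],
  [255, [0, 0, 0], [0, 0, 0]],
  [255, [0, 0, 0], [0, 0, 0]],
  [255, [0, 0, 0], [0, 0, 0]],
  [255, [0, 0, 0], [0, 0, 0]],
  [255, [0, 0, 0], [0, 0, 0]],
  [255, [0, 0, 0], [0, 0, 0]],
  [255, [0, 0, 0], [0, 0, 0]],
], squeeze=60)

```text
clock: 9.05
eef_pos: [621.8, -189.8, 19.1]
tcp_rot: [3.141, 0.001, 2.426]
contact_force: [-0.1, 0.5, 6.2]
opening: 0.415
```

```bash
python3 - <<'E'
from h import *
st()
E
```

```text
t 9.05 tcp [ 621.8  -189.76   19.05] rpy [1.7998e+02 3.0000e-02 1.3900e+02] F [-0.09  0.5   6.25] open 0.415 q [-0.3   0.64  1.71  0.    0.79 -1.15]
```

Call:
play_rows([
  [255, [0, 0, -1], [0, 0, 0]],
  [255, [0, 0, -3], [0, 0, 0]],
  [255, [0, 0, -6], [0, 0, 0]],
  [255, [0, 0, -9], [0, 0, 0]],
  [255, [0, 0, -12], [0, 0, 0]],
  [255, [0, 0, -12], [0, 0, 0]],
  [255, [0, 0, -12], [0, 0, 0]],
  [255, [0, 0, -12], [0, 0, 0]],
])

```text
clock: 9.72
eef_pos: [620.3, -189.4, 137.5]
tcp_rot: [-3.141, -0.002, 2.426]
contact_force: [-0.7, -0.3, -4.5]
opening: 0.41
```

```bash
python3 - <<'E'
from h import *
st()
im,d=snap('scene','s7'); cv2.imwrite('pics/s7z.png',cv2.resize(im[130:330,170:370,::-1],None,fx=3,fy=3,interpolation=cv2.INTER_CUBIC))
go((607.2,143.2,142),134)
E
```

```text
t 9.72 tcp [ 620.3  -189.44  137.5 ] rpy [-1.7995e+02 -1.1000e-01  1.3899e+02] F [-0.71 -0.29 -4.5 ] open 0.41 q [-0.3   0.49  1.66 -0.    1.   -1.15]
 shift cm [22.777, 24.257, -0.488] rot [-0.0015, -0.0031, 0.0872] rows>= 8.0
```

View pics/s7z.png

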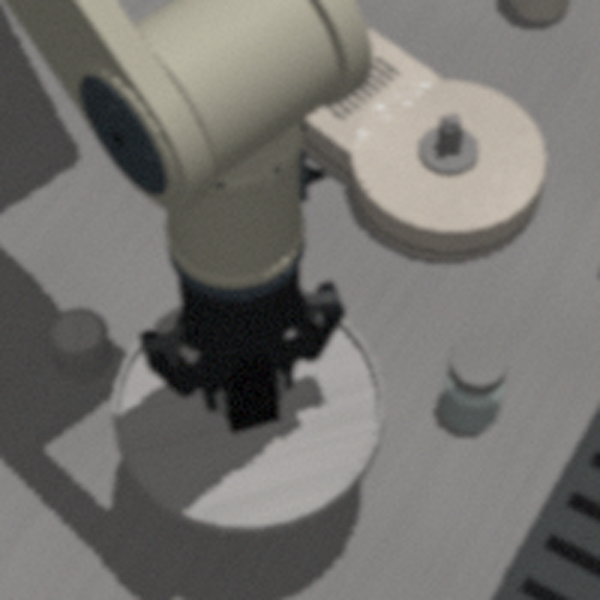

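```bash
cat > rim.py <<'E'
from h import *
from scipy.optimize import least_squares
def rim(n,tag,c0,zu,a0,a1,prof=False):
    im=np.load(tag+'.npz')['im']; g=cv2.GaussianBlur(cv2.cvtColor(im,cv2.COLOR_RGB2GRAY).astype(np.float32),(0,0),0.8)
    A=np.radians(np.arange(a0,a1,3)); R=np.arange(84,108,0.5); out=[]
    for a in A:
        w=np.c_[c0[0]+R*np.cos(a),c0[1]+R*np.sin(a),np.full(len(R),zu+14)]
        p=proj(n,w).astype(np.float32); v=cv2.remap(g,p[:,0].reshape(1,-1),p[:,1].reshape(1,-1),cv2.INTER_LINEAR)[0]
        if prof: print(int(np.degrees(a)),v[::2].astype(int))
        k=np.argmin(np.gradient(v)[2:-2])+2; out.append((a,R[k],np.gradient(v)[k]))
    out=np.array(out); return out
def fit(out,c0,R=None):
    W=np.c_[c0[0]+out[:,1]*np.cos(out[:,0]),c0[1]+out[:,1]*np.sin(out[:,0])]
    f=lambda p:np.hypot(W[:,0]-p[0],W[:,1]-p[1])-(R if R else p[2])
    s=least_squares(f,[*c0,95][:2 if R else 3],loss='soft_l1',f_scale=1); return s.x,np.abs(s.fun).mean()
E
python3 - <<'E'
from rim import *
o=rim('scene','s7',(620,-190),118.4,-150,40,True)
print(o[:,1]); print(fit(o,(620,-190)),fit(o,(620,-190),96))
o=rim('scene','scene0',(622,-189),0,-180,180); print(fit(o,(622,-189)))
E
```

```text
-150 [162 161 159 156 152 148 144 142 139 138 136 131 126 118 109 102  94  89
  84  81  77  75  73  72]
-147 [151 153 153 152 149 146 144 141 140 140 139 138 136 133 130 127 124 120
 116 110 104  98  91  86]
-144 [116 121 125 129 130 132 132 131 131 130 130 130 131 131 131 131 131 131
 130 129 127 124 121 117]
-141 [ 91  92  95  97  99 100 100 101 103 105 108 112 116 120 124 127 128 129
 130 130 130 130 130 130]
-138 [ 86  87  87  87  86  86  87  88  90  95 100 107 113 118 123 125 128 128
 129 129 129 130 130 130]
-135 [ 87  87  87  86  86  86  86  88  90  95 102 108 115 121 125 128 129 129
 129 128 129 129 129 129]
-132 [ 87  87  86  86  86  86  87  88  92  96 101 108 114 120 125 128 130 130
 131 131 130 130 130 130]
-129 [ 86  86  85  85  85  85  86  87  89  93  98 105 112 118 123 127 129 131
 131 132 131 131 131 131]
-126 [ 86  85  85  85  85  84  85  86  87  91  95 102 109 116 122 126 129 131
 132 132 132 132 131 131]
-123 [ 85  85  84  84  84  84  84  84  86  88  92  98 104 111 118 123 127 129
 130 131 131 131 131 131]
-119 [ 86  86  86  86  85  85  85  84  83  83  83  84  86  8
[... 5169 characters left out ...]
33 134 135 136 137 138 137 137 136 135 135
 134 134 134 134 134 134]
[ 97.  105.  106.5 106.5  89.   87.5 102.5 104.5  86.5  86.5  92.5  95.
  95.   95.5  95.5  95.   95.5  95.5  98.   98.5  97.   94.5  95.   95.
  95.   95.   95.   94.5  95.5  95.5  95.   95.5  95.   96.5  94.5  95.5
  95.5  95.   96.   96.   95.5  96.   95.5  95.5  95.5  95.   96.   95.
  94.   94.5  94.   94.5  95.   94.5  94.5  94.5  93.5  93.   89.5  88.5
  89.5  88.5  89.   88.5]
(array([ 620.87579108, -192.58156019,   93.13224473]), np.float64(2.229194359855728)) (array([ 618.52067092, -190.00686714]), np.float64(2.416516086329671))
(array([ 624.67851008, -193.06292483,   90.33726147]), np.float64(0.8859215171595377))
```

Call:
play_rows([
  [255, [5, 5.3, -0.5], [0, -0.003, 0.087]],
  [255, [8, 8.5, -0.5], [0, -0.003, 0.087]],
  [255, [11, 11.7, -0.5], [0, -0.003, 0.087]],
  [255, [14, 14.9, -0.5], [0, -0.003, 0.087]],
  [255, [17, 18.1, -0.5], [0, -0.003, 0.087]],
  [255, [20, 21.3, -0.5], [0, -0.003, 0.087]],
  [255, [22, 23.4, -0.5], [0, -0.003, 0.087]],
  [255, [22.77, 24.25, -0.5], [0, -0.003, 0.087]],
  [255, [22.77, 24.25, -0.5], [0, -0.003, 0.087]],
  [255, [22.77, 24.25, -0.5], [0, -0.003, 0.087]],
  [255, [22.77, 24.25, -0.5], [0, -0.003, 0.087]],
  [255, [22.77, 24.25, -0.5], [0, -0.003, 0.087]],
])

```text
clock: 10.77
eef_pos: [608.0, 141.5, 142.3]
tcp_rot: [-3.14, 0.002, 2.338]
contact_force: [0.3, 0.5, -3.7]
opening: 0.409
```

```bash
python3 - <<'E'
from h import *
st()
go((607.8,143.8,115),134)
E
```

```text
t 10.77 tcp [607.97 141.51 142.29] rpy [-1.7988e+02  1.0000e-01  1.3397e+02] F [ 0.33  0.54 -3.65] open 0.409 q [ 0.23  0.45  1.71 -0.    0.99 -0.54]
 shift cm [0.182, 0.152, 2.728] rot [-0.002, 0.0018, -0.0006] rows>= 0.7
```

Call:
play_rows([
  [255, [0.18, 0.15, 1], [-0.002, 0.002, 0]],
  [255, [0.18, 0.15, 2], [-0.002, 0.002, 0]],
  [255, [0.18, 0.15, 2.7], [-0.002, 0.002, 0]],
  [255, [0.18, 0.15, 2.7], [-0.002, 0.002, 0]],
  [255, [0.18, 0.15, 2.7], [-0.002, 0.002, 0]],
  [255, [0.18, 0.15, 2.7], [-0.002, 0.002, 0]],
])

```text
clock: 11.27
eef_pos: [608.6, 144.8, 116.3]
tcp_rot: [3.14, 0.001, 2.339]
contact_force: [-0.7, -0.5, -3.3]
opening: 0.414
```

```bash
python3 - <<'E'
from rim import *
st()
go((607.8,143.8,104),134)
snap('scene','s8'); o=rim('scene','s8',(607.8,143.8),96,-75,-15); print(o[:,1],fit(o,(607.8,143.8),95.3))
E
```

```text
t 11.27 tcp [608.57 144.76 116.33] rpy [1.7990e+02 3.0000e-02 1.3399e+02] F [-0.75 -0.48 -3.25] open 0.414 q [ 0.23  0.48  1.73  0.    0.94 -0.54]
 shift cm [-0.015, -0.124, 1.233] rot [0.0018, 0.0006, -0.0002] rows>= 0.3
[94.  96.  95.  94.  95.  93.5 93.5 94.5 94.5 95.5 93.5 94.5 93.5 95.
 95.  94.5 95.  94.5 95.5 95. ] (array([607.69528946, 144.76537718]), np.float64(0.545925196045053))
```

Call:
play_rows([
  [255, [-0.05, -0.09, 0.3], [0.002, 0, 0]],
  [255, [-0.05, -0.09, 0.6], [0.002, 0, 0]],
  [255, [-0.05, -0.09, 0.8], [0.002, 0, 0]],
  [255, [-0.05, -0.09, 0.9], [0.002, 0, 0]],
  [255, [-0.05, -0.09, 1.0], [0.002, 0, 0]],
  [255, [-0.05, -0.09, 1.1], [0.002, 0, 0]],
  [255, [-0.05, -0.09, 1.1], [0.002, 0, 0]],
])

```text
clock: 11.9
eef_pos: [608.1, 144.0, 105.2]
tcp_rot: [-3.141, 0.0, 2.339]
contact_force: [-0.1, -0.6, -3.5]
opening: 0.408
```

```bash
python3 - <<'E'
from rim import *
st()
go((608.3,143.8,98),134)
E
```

```text
t 11.9 tcp [608.09 144.01 105.22] rpy [-1.7998e+02  3.0000e-02  1.3401e+02] F [-0.13 -0.55 -3.48] open 0.408 q [ 0.23  0.49  1.73 -0.    0.92 -0.54]
 shift cm [-0.029, 0.0, 0.722] rot [-0.0003, 0.0005, 0.0002] rows>= 0.2
```

Underside is at about 86 mm with no contact yet. Descending in small steps.

Call:
play_rows([
  [255, [0, 0, 0.1], [0, 0, 0]],
  [255, [0, 0, 0.2], [0, 0, 0]],
  [255, [0, 0, 0.3], [0, 0, 0]],
  [255, [0, 0, 0.4], [0, 0, 0]],
  [255, [0, 0, 0.5], [0, 0, 0]],
  [255, [0, 0, 0.5], [0, 0, 0]],
])

```text
clock: 12.4
eef_pos: [608.0, 143.9, 100.2]
tcp_rot: [-3.141, 0.0, 2.339]
contact_force: [-0.5, -0.1, -4.2]
opening: 0.413
```

```bash
python3 - <<'E'
from rim import *
st(); print(readout.sense()['wrist_torque'].round(2))
E
```

```text
t 12.4 tcp [608.03 143.95 100.16] rpy [-1.7998e+02  3.0000e-02  1.3401e+02] F [-0.48 -0.15 -4.22] open 0.413 q [ 0.23  0.5   1.74 -0.    0.91 -0.54]
[-0.03  0.05 -0.  ]
```

Call:
play_rows([
  [255, [0, 0, 0.1], [0, 0, 0]],
  [255, [0, 0, 0.2], [0, 0, 0]],
  [255, [0, 0, 0.3], [0, 0, 0]],
  [255, [0, 0, 0.4], [0, 0, 0]],
  [255, [0, 0, 0.4], [0, 0, 0]],
])

```text
clock: 12.82
eef_pos: [608.1, 144.0, 96.2]
tcp_rot: [-3.141, 0.0, 2.339]
contact_force: [-0.6, 0.3, -4.2]
opening: 0.414
```

```bash
python3 - <<'E'
from rim import *
st(); print(readout.sense()['wrist_torque'].round(2))
E
```

```text
t 12.82 tcp [608.05 143.97  96.17] rpy [-1.7998e+02  3.0000e-02  1.3401e+02] F [-0.63  0.32 -4.17] open 0.414 q [ 0.23  0.5   1.74 -0.    0.9  -0.54]
[-0.04  0.03  0.03]
```

Call:
play_rows([
  [255, [0, 0, 0.2], [0, 0, 0]],
  [255, [0, 0, 0.4], [0, 0, 0]],
  [255, [0, 0, 0.6], [0, 0, 0]],
  [255, [0, 0, 0.8], [0, 0, 0]],
  [255, [0, 0, 1.0], [0, 0, 0]],
  [255, [0, 0, 1.0], [0, 0, 0]],
])

```text
clock: 13.32
eef_pos: [607.9, 143.9, 85.9]
tcp_rot: [-3.141, 0.0, 2.339]
contact_force: [-0.7, -0.5, -3.3]
opening: 0.405
```

```bash
python3 - <<'E'
from rim import *
st(); print(readout.sense()['wrist_torque'].round(2))
E
```

```text
t 13.32 tcp [607.9  143.9   85.86] rpy [-1.7996e+02  2.0000e-02  1.3401e+02] F [-0.69 -0.48 -3.27] open 0.405 q [ 0.23  0.52  1.74 -0.    0.88 -0.54]
[-0.04  0.05 -0.04]
```

Call:
play_rows([
  [255, [0, 0, 0.2], [0, 0, 0]],
  [255, [0, 0, 0.4], [0, 0, 0]],
  [255, [0, 0, 0.6], [0, 0, 0]],
  [255, [0, 0, 0.8], [0, 0, 0]],
  [255, [0, 0, 1.0], [0, 0, 0]],
  [255, [0, 0, 1.2], [0, 0, 0]],
  [255, [0, 0, 1.4], [0, 0, 0]],
  [255, [0, 0, 1.5], [0, 0, 0]],
  [255, [0, 0, 1.6], [0, 0, 0]],
  [255, [0, 0, 1.6], [0, 0, 0]],
])

```text
clock: 14.15
eef_pos: [608.1, 144.0, 70.2]
tcp_rot: [-3.141, 0.0, 2.339]
contact_force: [0.6, 0.7, -4.2]
opening: 0.414
```

```bash
python3 - <<'E'
from rim import *
st(); print(readout.sense()['wrist_torque'].round(2))
E
```

```text
t 14.15 tcp [608.08 143.95  70.2 ] rpy [-1.7998e+02  3.0000e-02  1.3401e+02] F [ 0.62  0.68 -4.19] open 0.414 q [ 0.23  0.54  1.75 -0.    0.85 -0.54]
[-0.01 -0.04 -0.  ]
```

Call:
play_rows([
  [255, [0, 0, 0.05], [0, 0, 0]],
  [255, [0, 0, 0.1], [0, 0, 0]],
  [255, [0, 0, 0.15], [0, 0, 0]],
  [255, [0, 0, 0.2], [0, 0, 0]],
  [255, [0, 0, 0.2], [0, 0, 0]],
])

```text
clock: 14.57
eef_pos: [608.3, 144.0, 69.1]
tcp_rot: [3.141, 0.001, 2.339]
contact_force: [-1.9, -1.2, 4.6]
opening: 0.412
```

```bash
python3 - <<'E'
from rim import *
st(); print(readout.sense()['wrist_torque'].round(2))
E
```

```text
t 14.57 tcp [608.27 143.99  69.06] rpy [1.7999e+02 4.0000e-02 1.3401e+02] F [-1.93 -1.15  4.55] open 0.412 q [ 0.23  0.54  1.75 -0.    0.85 -0.54]
[-0.05  0.53  0.03]
```

Call:
play_rows([
  [0, [0, 0, -0.1], [0, 0, 0]],
  [0, [0, 0, -0.1], [0, 0, 0]],
  [0, [0, 0, -0.1], [0, 0, 0]],
  [0, [0, 0, -0.1], [0, 0, 0]],
  [0, [0, 0, -0.1], [0, 0, 0]],
  [0, [0, 0, -0.1], [0, 0, 0]],
  [0, [0, 0, -3], [0, 0, 0]],
  [0, [0, 0, -6], [0, 0, 0]],
  [0, [0, 0, -9], [0, 0, 0]],
  [0, [0, 0, -12], [0, 0, 0]],
  [0, [0, 0, -12], [0, 0, 0]],
])

```text
clock: 15.48
eef_pos: [611.4, 144.8, 194.7]
tcp_rot: [3.134, 0.005, 2.339]
contact_force: [1.7, 0.4, 1.9]
opening: 0.999
```

```bash
python3 - <<'E'
from rim import *
st()
im,d=snap('scene','s9'); cv2.imwrite('pics/s9.png',im[...,::-1])
im,d=snap('top','t9'); cv2.imwrite('pics/t9.png',im[...,::-1])
E
```

```text
t 15.48 tcp [611.44 144.8  194.73] rpy [179.56   0.3  134.01] F [1.69 0.37 1.91] open 0.999 q [ 0.23  0.39  1.67 -0.    1.08 -0.54]
```

View pics/s9.png

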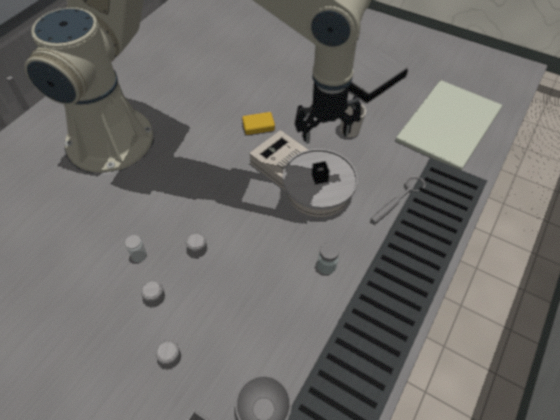

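View pics/t9.png

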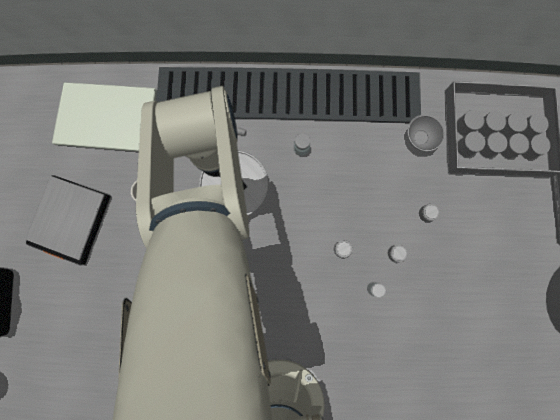

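The plate sits on the base with its hub at (320,172) in the scene view, and three tins remain. The first target is tin c at about (438.8, −168).

```bash
cat > tins.py <<'E'
from rim import *
def tins(n,tag,guess,H=40):
    z=np.load(tag+'.npz'); P=cloud(n,z['d'])
    for nm,c0 in guess.items():
        m=(np.hypot(P[...,0]-c0[0],P[...,1]-c0[1])<45)&(abs(P[...,2]-H)<8)
        m=cv2.morphologyEx(m.astype(np.uint8),cv2.MORPH_OPEN,np.ones((3,3)))
        cs,_=cv2.findContours(m,cv2.RETR_EXTERNAL,cv2.CHAIN_APPROX_NONE)
        if not cs: print(n,nm,'none'); continue
        c=max(cs,key=cv2.contourArea); W=onplane(n,c[:,0],H)[:,:2]
        f=least_squares(lambda p:np.hypot(W[:,0]-p[0],W[:,1]-p[1])-p[2],[*W.mean(0),24],loss='soft_l1').x; print(n,nm,f.round(1))
E
python3 - <<'E'
from tins import *
G=dict(a=(548,-413),b=(430,-322),c=(439,-168)); tins('scene','s9',G);tins('top','t9',G)
o=rim('scene','s9',(608,144),50,-75,-15); print(fit(o,(608,144),95.3), fit(o,(608,144),95.8))
go((438.8,-168,90),104)
E
```

```text
scene a [ 548.2 -413.8   23.7]
scene b [ 431.4 -322.3   24.1]
scene c [ 439.6 -169.    24. ]
top a [ 547.3 -413.6   23.4]
top b [ 428.4 -322.    23. ]
top c [ 438.3 -166.7   23.3]
(array([608.99820729, 143.90833916]), np.float64(0.6011950463380401)) (array([608.62785184, 144.27219744]), np.float64(0.5927158247516516))
 shift cm [-10.615, -33.951, 9.919] rot [0.0029, 0.0014, 0.5238] rows>= 8.9
```

Call:
play_rows([
  [0, [-10.6, -33.95, 9.9], [0.003, 0.001, 0.5238]],
  [0, [-10.6, -33.95, 9.9], [0.003, 0.001, 0.5238]],
  [0, [-10.6, -33.95, 9.9], [0.003, 0.001, 0.5238]],
  [0, [-10.6, -33.95, 9.9], [0.003, 0.001, 0.5238]],
  [0, [-10.6, -33.95, 9.9], [0.003, 0.001, 0.5238]],
  [0, [-10.6, -33.95, 9.9], [0.003, 0.001, 0.5238]],
  [0, [-10.6, -33.95, 9.9], [0.003, 0.001, 0.5238]],
  [0, [-10.6, -33.95, 9.9], [0.003, 0.001, 0.5238]],
  [0, [-10.6, -33.95, 9.9], [0.003, 0.001, 0.5238]],
  [0, [-10.6, -33.95, 9.9], [0.003, 0.001, 0.5238]],
  [0, [-10.6, -33.95, 9.9], [0.003, 0.001, 0.5238]],
  [0, [-10.6, -33.95, 9.9], [0.003, 0.001, 0.5238]],
])

```text
clock: 16.58
eef_pos: [437.2, -167.9, 88.8]
tcp_rot: [-3.138, -0.001, 1.814]
contact_force: [-0.3, 0.9, 1.3]
opening: 1.001
```

```bash
python3 - <<'E'
from tins import *
st(); go((438.8,-168,12),104)
E
```

```text
t 16.58 tcp [ 437.23 -167.86   88.82] rpy [-1.7978e+02 -3.0000e-02  1.0393e+02] F [-0.34  0.89  1.27] open 1.001 q [-0.37  0.32  2.08 -0.    0.75 -0.61]
 shift cm [-0.056, 0.179, 7.681] rot [-0.0038, -0.0006, -0.0012] rows>= 1.8
```

Call:
play_rows([
  [0, [0, 0.1, 3], [0, 0, 0]],
  [0, [0, 0.1, 5.5], [0, 0, 0]],
  [0, [0, 0.1, 7], [0, 0, 0]],
  [0, [0, 0.1, 7.6], [0, 0, 0]],
  [0, [0, 0.1, 7.6], [0, 0, 0]],
  [255, [0, 0.1, 7.6], [0, 0, 0]],
  [255, [0, 0.1, 7.6], [0, 0, 0]],
  [255, [0, 0.1, 7.6], [0, 0, 0]],
  [255, [0, 0.1, 7.6], [0, 0, 0]],
  [255, [0, 0.1, 7.6], [0, 0, 0]],
  [255, [0, 0.1, 7.6], [0, 0, 0]],
  [255, [0, 0.1, 7.6], [0, 0, 0]],
], squeeze=40)

```text
clock: 17.58
eef_pos: [439.3, -168.1, 14.7]
tcp_rot: [-3.141, 0.001, 1.815]
contact_force: [-0.0, 3.1, 7.8]
opening: 0.544
```

```bash
python3 - <<'E'
from tins import *
st()
E
```

```text
t 17.58 tcp [ 439.32 -168.08   14.75] rpy [-1.7994e+02  8.0000e-02  1.0399e+02] F [-0.03  3.11  7.81] open 0.544 q [-0.37  0.46  2.11 -0.    0.58 -0.61]
```

Call:
play_rows([
  [255, [0, 0, -1], [0, 0, 0]],
  [255, [0, 0, -4], [0, 0, 0]],
  [255, [0, 0, -8], [0, 0, 0]],
  [255, [0, 0, -12], [0, 0, 0]],
  [255, [0, 0, -14], [0, 0, 0]],
  [255, [0, 0, -14], [0, 0, 0]],
])

```text
clock: 18.08
eef_pos: [441.6, -169.0, 159.2]
tcp_rot: [3.137, 0.006, 1.815]
contact_force: [1.4, -0.1, -1.1]
opening: 0.546
```

```bash
python3 - <<'E'
from tins import *
st(); go((622.8,85.7,150),104)
E
```

```text
t 18.08 tcp [ 441.65 -168.98  159.18] rpy [179.73   0.33 103.99] F [ 1.39 -0.13 -1.07] open 0.546 q [-0.37  0.2   2.02 -0.    0.91 -0.61]
 shift cm [20.339, 23.73, 0.912] rot [0.0047, 0.0057, -0.0002] rows>= 7.5
```

Call:
play_rows([
  [255, [5, 5.8, 0], [0, 0, 0]],
  [255, [7.5, 8.75, 0], [0, 0, 0]],
  [255, [10, 11.7, 0], [0, 0, 0]],
  [255, [12.5, 14.6, 0], [0, 0, 0]],
  [255, [15, 17.5, 0.3], [0, 0, 0]],
  [255, [17.5, 20.4, 0.6], [0, 0, 0]],
  [255, [19.5, 22.8, 0.9], [0, 0, 0]],
  [255, [20.3, 23.73, 0.9], [0, 0, 0]],
  [255, [20.3, 23.73, 0.9], [0, 0, 0]],
  [255, [20.3, 23.73, 0.9], [0, 0, 0]],
  [255, [20.3, 23.73, 0.9], [0, 0, 0]],
  [255, [20.3, 23.73, 0.9], [0, 0, 0]],
])

```text
clock: 19.08
eef_pos: [618.9, 85.4, 143.6]
tcp_rot: [-3.138, 0.001, 1.814]
contact_force: [-0.1, -0.7, -1.5]
opening: 0.549
```

```bash
python3 - <<'E'
from tins import *
st(); go((622.8,85.7,90),104)
E
```

```text
t 19.08 tcp [618.88  85.37 143.58] rpy [-1.7977e+02  3.0000e-02  1.0394e+02] F [-0.14 -0.73 -1.47] open 0.549 q [ 0.14  0.45  1.71 -0.    0.99 -0.11]
 shift cm [-0.06, 0.41, 5.356] rot [-0.004, 0.0005, -0.001] rows>= 1.3
```

Call:
play_rows([
  [255, [0, 0.3, 2], [-0.003, 0, 0]],
  [255, [0, 0.3, 4], [-0.003, 0, 0]],
  [255, [0, 0.3, 5.3], [-0.003, 0, 0]],
  [255, [0, 0.3, 5.3], [-0.003, 0, 0]],
  [255, [0, 0.3, 5.3], [-0.003, 0, 0]],
  [255, [0, 0.3, 5.3], [-0.003, 0, 0]],
])

```text
clock: 19.58
eef_pos: [623.1, 86.9, 91.6]
tcp_rot: [3.141, 0.0, 1.815]
contact_force: [-0.5, 1.2, -1.0]
opening: 0.551
```

```bash
python3 - <<'E'
from tins import *
st(); go((622.8,85.7,73),104)
E
```

```text
t 19.58 tcp [623.09  86.86  91.61] rpy [1.7994e+02 3.0000e-02 1.0396e+02] F [-0.53  1.22 -0.95] open 0.551 q [ 0.14  0.51  1.73 -0.    0.9  -0.11]
 shift cm [-0.105, -0.058, 1.861] rot [0.001, 0.0005, -0.0006] rows>= 0.4
```

Descending onto the plate slowly; contact is expected at TCP z of about 70.7.

Call:
play_rows([
  [255, [-0.1, -0.05, 0.5], [0, 0, 0]],
  [255, [-0.1, -0.05, 1.0], [0, 0, 0]],
  [255, [-0.1, -0.05, 1.4], [0, 0, 0]],
  [255, [-0.1, -0.05, 1.7], [0, 0, 0]],
  [255, [-0.1, -0.05, 1.85], [0, 0, 0]],
  [255, [-0.1, -0.05, 1.95], [0, 0, 0]],
  [255, [-0.1, -0.05, 2.05], [0, 0, 0]],
  [255, [-0.1, -0.05, 2.05], [0, 0, 0]],
])

```text
clock: 20.25
eef_pos: [622.5, 86.1, 70.6]
tcp_rot: [3.142, 0.0, 1.815]
contact_force: [-2.0, -1.0, 2.2]
opening: 0.547
```

```bash
python3 - <<'E'
from tins import *
st()
E
```

```text
t 20.25 tcp [622.48  86.08  70.62] rpy [1.8000e+02 3.0000e-02 1.0401e+02] F [-1.97 -1.01  2.2 ] open 0.547 q [ 0.14  0.54  1.74 -0.    0.86 -0.11]
```

Call:
play_rows([
  [70, [0, 0, 0], [0, 0, 0]],
  [70, [0, 0, 0], [0, 0, 0]],
  [70, [0, 0, 0], [0, 0, 0]],
  [70, [0, 0, 0], [0, 0, 0]],
  [70, [0, 0, -2], [0, 0, 0]],
  [70, [0, 0, -5], [0, 0, 0]],
  [0, [0, 0, -9], [0, 0, 0]],
  [0, [0, 0, -12], [0, 0, 0]],
  [0, [0, 0, -12], [0, 0, 0]],
])

```text
clock: 21.0
eef_pos: [626.1, 86.7, 197.1]
tcp_rot: [3.131, 0.001, 1.815]
contact_force: [1.4, -0.3, 0.3]
opening: 0.996
```

```bash
python3 - <<'E'
from tins import *
st(); im,d=snap('scene','s10'); snap('top','t10'); cv2.imwrite('pics/s10.png',im[...,::-1])
G=dict(a=(548,-413),b=(430,-322)); tins('scene','s10',G);tins('top','t10',G); tins('scene','s10',dict(c=(622,86)),96)
go((430,-322,90),44)
E
```

```text
t 21.0 tcp [626.1   86.7  197.12] rpy [1.7942e+02 8.0000e-02 1.0400e+02] F [ 1.43 -0.3   0.33] open 0.996 q [ 0.14  0.39  1.66 -0.    1.08 -0.11]
scene a [ 548.2 -414.    23.8]
scene b [ 430.9 -322.8   23.4]
top a [ 547.1 -413.4   23.5]
top b [ 428.6 -321.9   23.3]
scene c [623.2  84.   23.9]
 shift cm [-34.935, -28.663, 10.103] rot [0.0033, -0.001, 1.0472] rows>= 11.1
```

View pics/s10.png

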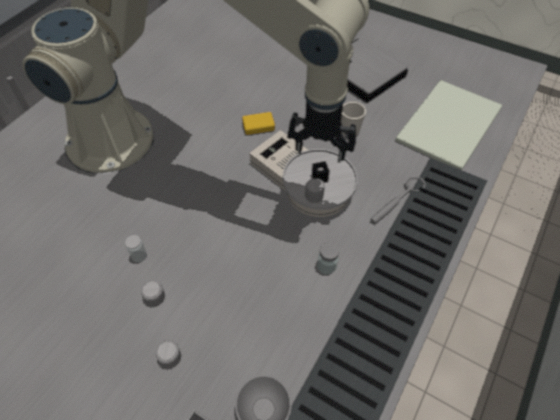

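Tin c stands on the plate at (314,187). Next is tin b at (430,−322).

Call:
play_rows([
  [0, [-34.9, -28.66, 9.6], [0.003, -0.001, 1.0472]],
  [0, [-34.9, -28.66, 9.6], [0.003, -0.001, 1.0472]],
  [0, [-34.9, -28.66, 9.6], [0.003, -0.001, 1.0472]],
  [0, [-34.9, -28.66, 9.6], [0.003, -0.001, 1.0472]],
  [0, [-34.9, -28.66, 9.6], [0.003, -0.001, 1.0472]],
  [0, [-34.9, -28.66, 9.6], [0.003, -0.001, 1.0472]],
  [0, [-34.9, -28.66, 9.6], [0.003, -0.001, 1.0472]],
  [0, [-34.9, -28.66, 9.6], [0.003, -0.001, 1.0472]],
  [0, [-34.9, -28.66, 9.6], [0.003, -0.001, 1.0472]],
  [0, [-34.9, -28.66, 9.6], [0.003, -0.001, 1.0472]],
  [0, [-34.9, -28.66, 9.6], [0.003, -0.001, 1.0472]],
  [0, [-34.9, -28.66, 9.6], [0.003, -0.001, 1.0472]],
])

```text
clock: 22.1
eef_pos: [424.6, -325.5, 91.5]
tcp_rot: [-3.137, 0.004, 0.765]
contact_force: [0.4, 0.4, 0.6]
opening: 1.0
```

```bash
python3 - <<'E'
from tins import *
st(); go((430,-322,12.5),44)
E
```

```text
t 22.1 tcp [ 424.65 -325.52   91.48] rpy [-179.72    0.24   43.81] F [0.42 0.39 0.56] open 1.0 q [-0.65  0.4   1.94 -0.    0.81  0.15]
 shift cm [0.663, 0.156, 7.895] rot [-0.005, 0.0042, -0.0034] rows>= 1.9
```

Call:
play_rows([
  [0, [0.3, 0.1, 2], [0, 0, 0]],
  [0, [0.3, 0.1, 3], [0, 0, 0]],
  [0, [0.3, 0.1, 3], [0, 0, 0]],
  [0, [0.3, 0.1, 3], [0, 0, 0]],
  [0, [0.3, 0.1, 3], [0, 0, 0]],
])

```text
clock: 22.52
eef_pos: [431.7, -319.8, 64.3]
tcp_rot: [-3.139, 0.002, 0.769]
contact_force: [-0.2, -0.1, 0.6]
opening: 0.999
```

```bash
python3 - <<'E'
from tins import *
st(); go((430,-322,12.5),44)
E
```

```text
t 22.52 tcp [ 431.7  -319.83   64.3 ] rpy [-1.7987e+02  1.4000e-01  4.4060e+01] F [-0.23 -0.09  0.58] open 0.999 q [-0.64  0.44  1.95 -0.    0.76  0.16]
 shift cm [-0.26, 0.049, 5.181] rot [-0.0022, 0.0024, 0.0011] rows>= 1.2
```

Call:
play_rows([
  [0, [-0.2, 0.03, 2], [0, 0, 0]],
  [0, [-0.2, 0.03, 4], [0, 0, 0]],
  [0, [-0.2, 0.03, 5], [0, 0, 0]],
  [0, [-0.2, 0.03, 5.1], [0, 0, 0]],
  [0, [-0.2, 0.03, 5.1], [0, 0, 0]],
  [255, [-0.2, 0.03, 5.1], [0, 0, 0]],
  [255, [-0.2, 0.03, 5.1], [0, 0, 0]],
  [255, [-0.2, 0.03, 5.1], [0, 0, 0]],
  [255, [-0.2, 0.03, 5.1], [0, 0, 0]],
  [255, [-0.2, 0.03, 5.1], [0, 0, 0]],
  [255, [-0.2, 0.03, 5.1], [0, 0, 0]],
  [255, [-0.2, 0.03, 5.1], [0, 0, 0]],
])

```text
clock: 23.52
eef_pos: [430.6, -322.4, 14.4]
tcp_rot: [-3.141, 0.002, 0.768]
contact_force: [-0.9, 0.7, 7.1]
opening: 0.552
```

```bash
python3 - <<'E'
from tins import *
st()
E
```

```text
t 23.52 tcp [ 430.63 -322.38   14.43] rpy [-1.7998e+02  1.2000e-01  4.3990e+01] F [-0.94  0.68  7.11] open 0.552 q [-0.64  0.53  1.96 -0.    0.65  0.16]
```

Call:
play_rows([
  [255, [0, 0, -1], [0, 0, 0]],
  [255, [0, 0, -4], [0, 0, 0]],
  [255, [0, 0, -8], [0, 0, 0]],
  [255, [0, 0, -12], [0, 0, 0]],
  [255, [0, 0, -15], [0, 0, 0]],
  [255, [0, 0, -15], [0, 0, 0]],
])

```text
clock: 24.02
eef_pos: [433.5, -324.3, 170.5]
tcp_rot: [3.133, 0.001, 0.768]
contact_force: [1.1, -1.7, -0.3]
opening: 0.547
```

```bash
python3 - <<'E'
from tins import *
st(); a=np.radians(44); print(608.3+60*np.cos(a),144+60*np.sin(a)); go((651.5,185.7,160),44)
E
```

```text
t 24.02 tcp [ 433.54 -324.27  170.45] rpy [1.795e+02 4.000e-02 4.399e+01] F [ 1.1  -1.71 -0.29] open 0.547 q [-0.64  0.29  1.88 -0.    0.97  0.16]
651.460388020319 185.67950222753984
 shift cm [51.102, -21.558, 0.823] rot [0.0087, 0.0007, -0.0001] rows>= 13.3
```

Call:
play_rows([
  [255, [3, -1.27, 0], [0, 0, 0]],
  [255, [51.1, -21.56, 0.8], [0, 0, 0]],
  [255, [51.1, -21.56, 0.8], [0, 0, 0]],
  [255, [51.1, -21.56, 0.8], [0, 0, 0]],
  [255, [51.1, -21.56, 0.8], [0, 0, 0]],
  [255, [51.1, -21.56, 0.8], [0, 0, 0]],
  [255, [51.1, -21.56, 0.8], [0, 0, 0]],
  [255, [51.1, -21.56, 0.8], [0, 0, 0]],
  [255, [51.1, -21.56, 0.8], [0, 0, 0]],
  [255, [51.1, -21.56, 0.8], [0, 0, 0]],
  [255, [51.1, -21.56, 0.8], [0, 0, 0]],
  [255, [51.1, -21.56, 0.8], [0, 0, 0]],
])

```text
clock: 25.02
eef_pos: [623.3, 131.4, 155.4]
tcp_rot: [-3.14, 0.003, 0.768]
contact_force: [1.1, -0.6, -1.9]
opening: 0.546
```

```bash
python3 - <<'E'
from tins import *
st();  go((651.5,185.7,150),44)
E
```

```text
t 25.02 tcp [623.34 131.42 155.44] rpy [-1.799e+02  1.600e-01  4.401e+01] F [ 1.11 -0.55 -1.92] open 0.546 q [0.21 0.45 1.67 0.   1.03 1.01]
 shift cm [5.798, -1.947, 0.532] rot [-0.0018, 0.0028, 0.0002] rows>= 1.5
```

Call:
play_rows([
  [255, [4, -1.4, 0], [0, 0, 0]],
  [255, [4, -1.4, 0], [0, 0, 0]],
  [255, [4, -1.4, 0], [0, 0, 0]],
  [255, [4, -1.4, 0], [0, 0, 0]],
  [255, [4, -1.4, 0], [0, 0, 0]],
  [255, [4, -1.4, 0], [0, 0, 0]],
])

```text
clock: 25.52
eef_pos: [641.8, 165.8, 155.5]
tcp_rot: [-3.14, 0.003, 0.767]
contact_force: [0.4, -0.1, -0.6]
opening: 0.55
```

```bash
python3 - <<'E'
from tins import *
st();  go((651.5,185.7,95),44)
E
```

```text
t 25.52 tcp [641.83 165.84 155.48] rpy [-1.799e+02  1.700e-01  4.392e+01] F [ 0.38 -0.07 -0.62] open 0.55 q [0.25 0.49 1.61 0.   1.05 1.05]
 shift cm [2.092, -0.749, 6.043] rot [-0.0018, 0.003, -0.0014] rows>= 1.5
```

Call:
play_rows([
  [255, [2.1, -0.75, 1], [0, 0.003, 0]],
  [255, [2.1, -0.75, 1], [0, 0.003, 0]],
  [255, [2.1, -0.75, 2], [0, 0.003, 0]],
  [255, [2.1, -0.75, 4], [0, 0.003, 0]],
  [255, [2.1, -0.75, 5.5], [0, 0.003, 0]],
  [255, [2.1, -0.75, 6], [0, 0.003, 0]],
  [255, [2.1, -0.75, 6], [0, 0.003, 0]],
  [255, [2.1, -0.75, 6], [0, 0.003, 0]],
])

```text
clock: 26.18
eef_pos: [652.1, 186.6, 95.6]
tcp_rot: [-3.14, -0.0, 0.767]
contact_force: [-1.0, 0.7, -0.3]
opening: 0.55
```

```bash
python3 - <<'E'
from tins import *
st();  go((651.5,185.7,72.5),44)
E
```

```text
t 26.18 tcp [652.1  186.56  95.59] rpy [-1.799e+02 -2.000e-02  4.396e+01] F [-0.97  0.65 -0.34] open 0.55 q [0.28 0.57 1.61 0.   0.96 1.08]
 shift cm [-0.103, 0.025, 2.309] rot [-0.0017, -0.0004, -0.0006] rows>= 0.6
```

Call:
play_rows([
  [255, [-0.1, 0, 0.7], [0, 0, 0]],
  [255, [-0.1, 0, 1.4], [0, 0, 0]],
  [255, [-0.1, 0, 1.8], [0, 0, 0]],
  [255, [-0.1, 0, 2.1], [0, 0, 0]],
  [255, [-0.1, 0, 2.25], [0, 0, 0]],
  [255, [-0.1, 0, 2.35], [0, 0, 0]],
  [255, [-0.1, 0, 2.45], [0, 0, 0]],
  [255, [-0.1, 0, 2.5], [0, 0, 0]],
  [255, [-0.1, 0, 2.5], [0, 0, 0]],
])

```text
clock: 26.93
eef_pos: [651.5, 186.6, 70.6]
tcp_rot: [-3.14, -0.001, 0.768]
contact_force: [-0.3, -0.0, -1.4]
opening: 0.545
```

```bash
python3 - <<'E'
from tins import *
st()
E
```

```text
t 26.93 tcp [651.52 186.57  70.58] rpy [-1.7991e+02 -5.0000e-02  4.3990e+01] F [-0.35 -0.05 -1.4 ] open 0.545 q [0.28 0.6  1.63 0.   0.91 1.08]
```

Call:
play_rows([
  [255, [0, 0, 0.05], [0, 0, 0]],
  [255, [0, 0, 0.05], [0, 0, 0]],
  [70, [0, 0, 0.05], [0, 0, 0]],
  [70, [0, 0, 0.05], [0, 0, 0]],
  [70, [0, 0, 0.05], [0, 0, 0]],
  [70, [0, 0, 0.05], [0, 0, 0]],
  [70, [0, 0, -2], [0, 0, 0]],
  [70, [0, 0, -5], [0, 0, 0]],
  [0, [0, 0, -9], [0, 0, 0]],
  [0, [0, 0, -12], [0, 0, 0]],
  [0, [0, 0, -12], [0, 0, 0]],
])

```text
clock: 27.85
eef_pos: [655.1, 187.3, 197.8]
tcp_rot: [3.138, -0.01, 0.768]
contact_force: [1.5, -0.6, 0.7]
opening: 0.999
```

```bash
python3 - <<'E'
from tins import *
st(); im,d=snap('scene','s11'); snap('top','t11'); cv2.imwrite('pics/s11.png',im[...,::-1])
G=dict(a=(548,-413)); tins('scene','s11',G);tins('top','t11',G); tins('scene','s11',dict(c=(622,86),b=(651,186)),96)
go((548,-413.7,100),120)
E
```

```text
t 27.85 tcp [655.09 187.3  197.85] rpy [179.81  -0.57  43.99] F [ 1.54 -0.56  0.75] open 0.999 q [0.28 0.46 1.54 0.   1.13 1.08]
scene a [ 548.3 -413.9   23.8]
top a [ 547.3 -413.5   23.6]
scene c [623.1  83.7  24.2]
scene b [652.3 181.7  24. ]
 shift cm [-49.231, 35.934, 9.041] rot [0.0023, -0.003, -1.3265] rows>= 14.8
```

View pics/s11.png

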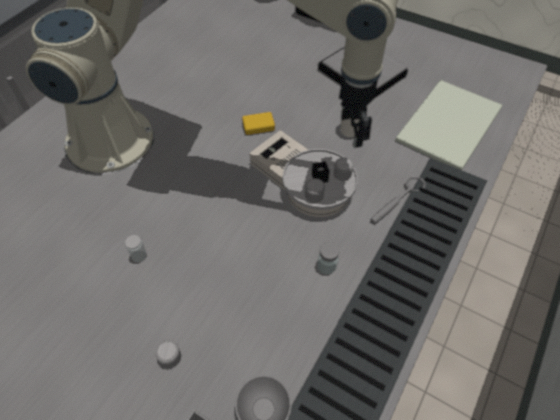

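```bash
python3 - <<'E'
from tins import *
go((547.8,-413.7,100),-16)
E
```

```text
shift cm [-49.245, 35.92, 9.041] rot [-0.0019, -0.0031, 1.0471] rows>= 14.8
```

Call:
play_rows([
  [0, [-49.2, 35.9, 9], [-0.002, -0.003, 1.047]],
  [0, [-49.2, 35.9, 9], [-0.002, -0.003, 1.047]],
  [0, [-49.2, 35.9, 9], [-0.002, -0.003, 1.047]],
  [0, [-49.2, 35.9, 9], [-0.002, -0.003, 1.047]],
  [0, [-49.2, 35.9, 9], [-0.002, -0.003, 1.047]],
  [0, [-49.2, 35.9, 9], [-0.002, -0.003, 1.047]],
  [0, [-49.2, 35.9, 9], [-0.002, -0.003, 1.047]],
  [0, [-49.2, 35.9, 9], [-0.002, -0.003, 1.047]],
  [0, [-49.2, 35.9, 9], [-0.002, -0.003, 1.047]],
  [0, [-49.2, 35.9, 9], [-0.002, -0.003, 1.047]],
  [0, [-49.2, 35.9, 9], [-0.002, -0.003, 1.047]],
  [0, [-49.2, 35.9, 9], [-0.002, -0.003, 1.047]],
])

```text
clock: 28.95
eef_pos: [564.7, -302.2, 114.5]
tcp_rot: [3.141, 0.005, -0.279]
contact_force: [1.2, 0.8, -0.8]
opening: 0.992
```

```bash
python3 - <<'E'
from tins import *
st(); go((547.8,-413.7,90),-16)
E
```

```text
t 28.95 tcp [ 564.7  -302.2   114.54] rpy [179.94   0.3  -16.  ] F [ 1.24  0.8  -0.79] open 0.992 q [-0.49  0.5   1.69 -0.    0.96  1.36]
 shift cm [1.46, 11.181, 2.458] rot [0.0011, 0.0053, 0.0001] rows>= 2.8
```

Call:
play_rows([
  [0, [1.1, 9.5, 2.3], [0, 0.004, 0]],
  [0, [1.1, 9.5, 2.3], [0, 0.004, 0]],
  [0, [1.1, 9.5, 2.3], [0, 0.004, 0]],
  [0, [1.1, 9.5, 2.3], [0, 0.004, 0]],
  [0, [1.1, 9.5, 2.3], [0, 0.004, 0]],
  [0, [1.1, 9.5, 2.3], [0, 0.004, 0]],
  [0, [1.1, 9.5, 2.3], [0, 0.004, 0]],
  [0, [1.1, 9.5, 2.3], [0, 0.004, 0]],
])

```text
clock: 29.62
eef_pos: [551.4, -393.7, 94.0]
tcp_rot: [3.14, -0.001, -0.277]
contact_force: [0.8, -0.9, 0.6]
opening: 1.001
```

```bash
python3 - <<'E'
from tins import *
st(); go((547.8,-413.7,12.5),-16)
E
```

```text
t 29.62 tcp [ 551.4  -393.73   93.99] rpy [ 1.7991e+02 -8.0000e-02 -1.5890e+01] F [ 0.82 -0.9   0.65] open 1.001 q [-0.62  0.57  1.62 -0.    0.95  1.23]
 shift cm [0.189, 2.006, 8.152] rot [0.0015, -0.0015, 0.0019] rows>= 2.0
```

Call:
play_rows([
  [0, [0.19, 2.0, 1], [0, 0, 0]],
  [0, [0.19, 2.0, 2], [0, 0, 0]],
  [0, [0.19, 2.0, 3], [0, 0, 0]],
  [0, [0.19, 2.0, 3], [0, 0, 0]],
  [0, [0.19, 2.0, 3], [0, 0, 0]],
])

```text
clock: 30.03
eef_pos: [546.9, -413.7, 63.0]
tcp_rot: [3.141, 0.0, -0.279]
contact_force: [0.4, -0.0, 0.9]
opening: 1.003
```

```bash
python3 - <<'E'
from tins import *
st(); go((547.8,-413.7,12.5),-16); im,d=snap('scene','s12'); tins('scene','s12',dict(a=(548,-413)));cv2.imwrite('pics/s12.png',cv2.resize(im[250:420,100:300,::-1],None,fx=3,fy=3))
E
```

```text
t 30.03 tcp [ 546.87 -413.72   62.97] rpy [ 1.7995e+02  2.0000e-02 -1.5960e+01] F [ 0.4  -0.05  0.87] open 1.003 q [-0.65  0.62  1.61 -0.    0.91  1.2 ]
 shift cm [0.091, -0.032, 5.047] rot [0.0008, 0.0004, 0.0007] rows>= 1.2
scene a [ 548.2 -414.2   23.7]
```

View pics/s12.png

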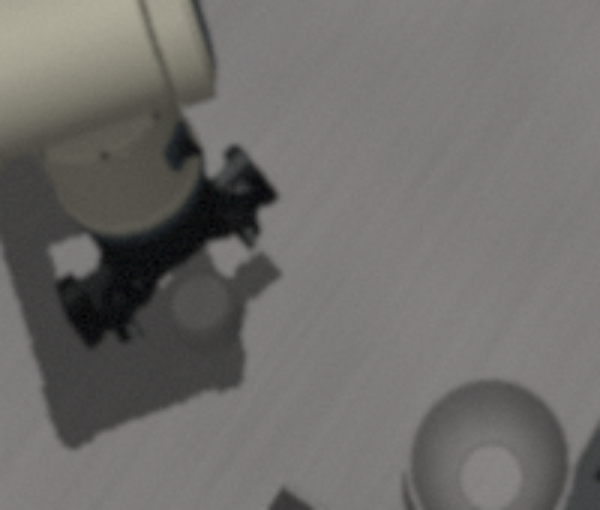

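The tin's top shows at (200,300) in the zoom, under the open jaws.

Call:
play_rows([
  [0, [0.09, 0, 2], [0, 0, 0]],
  [0, [0.09, 0, 4], [0, 0, 0]],
  [0, [0.09, 0, 4.9], [0, 0, 0]],
  [0, [0.09, 0, 5], [0, 0, 0]],
  [0, [0.09, 0, 5], [0, 0, 0]],
  [255, [0.09, 0, 5], [0, 0, 0]],
  [255, [0.09, 0, 5], [0, 0, 0]],
  [255, [0.09, 0, 5], [0, 0, 0]],
  [255, [0.09, 0, 5], [0, 0, 0]],
  [255, [0.09, 0, 5], [0, 0, 0]],
  [255, [0.09, 0, 5], [0, 0, 0]],
  [255, [0.09, 0, 5], [0, 0, 0]],
])

```text
clock: 31.08
eef_pos: [548.7, -415.7, 15.1]
tcp_rot: [3.139, -0.003, -0.279]
contact_force: [-0.5, 1.3, 5.4]
opening: 0.547
```

```bash
python3 - <<'E'
from tins import *
st()
E
```

```text
t 31.08 tcp [ 548.74 -415.72   15.15] rpy [ 1.7988e+02 -1.7000e-01 -1.6000e+01] F [-0.46  1.35  5.38] open 0.547 q [-0.65  0.69  1.62 -0.    0.83  1.2 ]
```

Call:
play_rows([
  [255, [0, 0, -1], [0, 0, 0]],
  [255, [0, 0, -4], [0, 0, 0]],
  [255, [0, 0, -8], [0, 0, 0]],
  [255, [0, 0, -12], [0, 0, 0]],
  [255, [0, 0, -15], [0, 0, 0]],
  [255, [0, 0, -15], [0, 0, 0]],
])

```text
clock: 31.58
eef_pos: [551.1, -417.5, 172.4]
tcp_rot: [3.136, -0.012, -0.279]
contact_force: [0.6, -0.6, -1.2]
opening: 0.547
```

```bash
python3 - <<'E'
from tins import *
st(); snap('scene','s13'); tins('scene','s13',dict(c=(622,86),b=(651,186)),96)
o=rim('scene','s13',(608,144),50,-75,-15); print(fit(o,(608,144),95.8))
a=np.radians(164); print(608.3+60*np.cos(a),144+60*np.sin(a)); go((550.6,160.5,165),-16)
E
```

```text
t 31.58 tcp [ 551.1  -417.52  172.42] rpy [179.66  -0.69 -15.99] F [ 0.61 -0.65 -1.19] open 0.547 q [-0.65  0.5   1.54 -0.    1.08  1.2 ]
scene c [623.9  83.7  24.2]
scene b [622.9 185.7  20.8]
(array([607.17216452, 142.96356458]), np.float64(0.6646606583624063))
550.6242982437009 160.53824134901996
 shift cm [-15.834, -55.497, -0.001] rot [0.0046, -0.0087, 0.0001] rows>= 13.8
```

```bash
python3 - <<'E'
from h import *
im=np.load('s13.npz')['im'];cv2.imwrite('pics/s13.png',cv2.resize(im[120:230,240:390,::-1],None,fx=5,fy=5,interpolation=cv2.INTER_CUBIC))
im,_=snap('top','t13');cv2.imwrite('pics/t13.png',cv2.resize(im[130:270,170:300,::-1],None,fx=4.2,fy=4.2,interpolation=cv2.INTER_CUBIC))
E
```

```text
(no output)
```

View pics/s13.png

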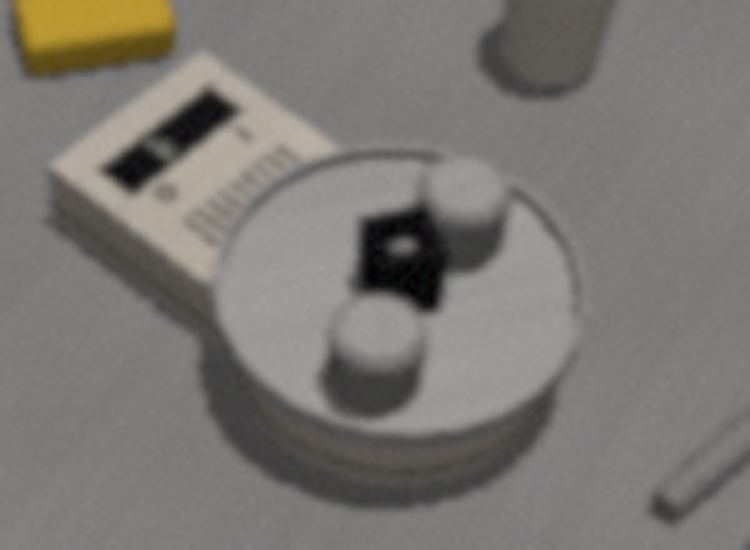

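View pics/t13.png

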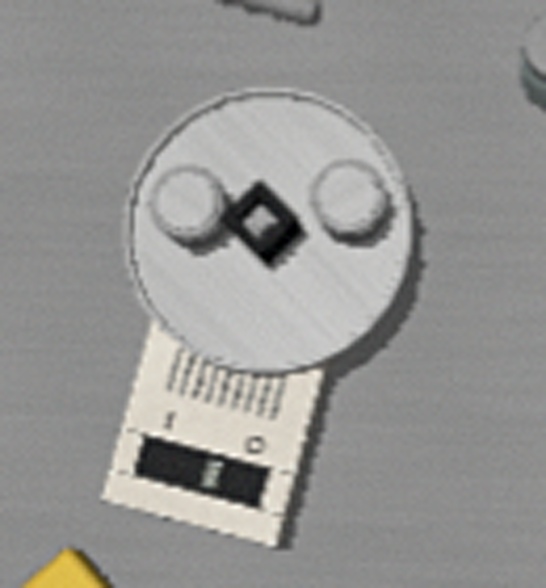

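```bash
python3 - <<'E'
from tins import *
print('tops', onplane('top',[(188/4.2+170,203/4.2+130),(350/4.2+170,200/4.2+130)],96))
print('scene tops', onplane('scene',[(463/5+240,187/5+120),(377/5+240,330/5+120)],96))
o=rim('top','t13',(608,144),50,-180,180); print(fit(o,(608,144)))
P=cloud('top',np.load('t13.npz')['d']); print(np.nanmedian(P[176:181,212:217].reshape(-1,3),0))
st(); go((548.3,144,165),0)
E
```

```text
tops [[615.40783492 187.80318504  96.        ]
 [619.72729345  83.75211405  96.        ]]
scene tops [[617.95112794 190.44351979  96.        ]
 [624.29423479  86.54837024  96.        ]]
(array([604.39746934, 139.25627138,  91.09063623]), np.float64(1.41681223680026))
[615.55540479 189.4852321   97.85478065]
t 31.68 tcp [ 548.52 -415.53  165.95] rpy [179.83  -0.26 -16.  ] F [-0.04  0.77 -2.05] open 0.551 q [-0.65  0.51  1.55 -0.    1.08  1.2 ]
 shift cm [-15.439, -53.78, -0.13] rot [0.0035, -0.004, -0.2792] rows>= 13.4
```

Tin b was knocked along the plate to about (617, 190). It is still upright, with its top at about 97 mm, and about 47 mm from the plate's centre, so it is within tolerance. The last tin goes at (548, 144), away from the other two.

Call:
play_rows([
  [255, [-1, -3, 0], [0, 0, -0.05]],
  [255, [-15.4, -53.8, -0.1], [0.003, -0.004, -0.279]],
  [255, [-15.4, -53.8, -0.1], [0.003, -0.004, -0.279]],
  [255, [-15.4, -53.8, -0.1], [0.003, -0.004, -0.279]],
  [255, [-15.4, -53.8, -0.1], [0.003, -0.004, -0.279]],
  [255, [-15.4, -53.8, -0.1], [0.003, -0.004, -0.279]],
  [255, [-15.4, -53.8, -0.1], [0.003, -0.004, -0.279]],
  [255, [-15.4, -53.8, -0.1], [0.003, -0.004, -0.279]],
  [255, [-15.4, -53.8, -0.1], [0.003, -0.004, -0.279]],
  [255, [-15.4, -53.8, -0.1], [0.003, -0.004, -0.279]],
  [255, [-15.4, -53.8, -0.1], [0.003, -0.004, -0.279]],
  [255, [-15.4, -53.8, -0.1], [0.003, -0.004, -0.279]],
])

```text
clock: 32.68
eef_pos: [546.1, 76.6, 162.0]
tcp_rot: [-3.141, 0.006, -0.0]
contact_force: [1.5, -0.6, -1.3]
opening: 0.547
```

```bash
python3 - <<'E'
from tins import *
st(); go((548.3,144,165),0)
E
```

```text
t 32.68 tcp [546.08  76.63 161.96] rpy [-1.7994e+02  3.4000e-01 -1.0000e-02] F [ 1.5  -0.63 -1.27] open 0.547 q [0.14 0.32 1.85 0.   0.97 1.71]
 shift cm [0.219, -6.737, -0.299] rot [-0.001, 0.0059, -0.0002] rows>= 1.6
```

Call:
play_rows([
  [255, [0.2, -4, 0], [0, 0.005, 0]],
  [255, [0.2, -6.4, 0], [0, 0.005, 0]],
  [255, [0.2, -6.4, 0], [0, 0.005, 0]],
  [255, [0.2, -6.4, 2], [0, 0.005, 0]],
  [255, [0.2, -6.4, 4], [0, 0.005, 0]],
  [255, [0.2, -6.4, 6], [0, 0.005, 0]],
  [255, [0.2, -6.4, 6], [0, 0.005, 0]],
  [255, [0.2, -6.4, 6], [0, 0.005, 0]],
  [255, [0.2, -6.4, 6], [0, 0.005, 0]],
])

```text
clock: 33.43
eef_pos: [549.7, 138.6, 103.8]
tcp_rot: [-3.14, -0.002, -0.0]
contact_force: [-0.2, -0.1, -0.8]
opening: 0.545
```

```bash
python3 - <<'E'
from tins import *
st(); go((548.3,144,73),0)
E
```

```text
t 33.43 tcp [549.7  138.62 103.85] rpy [-1.7993e+02 -9.0000e-02 -2.0000e-02] F [-0.23 -0.13 -0.85] open 0.545 q [0.24 0.42 1.87 0.   0.86 1.81]
 shift cm [-0.145, -0.535, 3.085] rot [-0.0012, -0.0016, -0.0004] rows>= 0.8
```

Call:
play_rows([
  [255, [-0.1, -0.5, 0.5], [0, 0, 0]],
  [255, [-0.1, -0.5, 1.2], [0, 0, 0]],
  [255, [-0.1, -0.5, 2.0], [0, 0, 0]],
  [255, [-0.1, -0.5, 2.5], [0, 0, 0]],
  [255, [-0.1, -0.5, 2.8], [0, 0, 0]],
  [255, [-0.1, -0.5, 3.0], [0, 0, 0]],
  [255, [-0.1, -0.5, 3.1], [0, 0, 0]],
  [255, [-0.1, -0.5, 3.2], [0, 0, 0]],
  [255, [-0.1, -0.5, 3.25], [0, 0, 0]],
  [255, [-0.1, -0.5, 3.3], [0, 0, 0]],
  [255, [-0.1, -0.5, 3.3], [0, 0, 0]],
])

```text
clock: 34.35
eef_pos: [549.0, 144.0, 71.1]
tcp_rot: [-3.14, -0.003, -0.0]
contact_force: [-1.1, -0.1, 1.3]
opening: 0.55
```

```bash
python3 - <<'E'
from tins import *
st()
E
```

```text
t 34.35 tcp [549.   144.01  71.13] rpy [-1.7991e+02 -1.5000e-01 -1.0000e-02] F [-1.08 -0.11  1.34] open 0.55 q [0.25 0.46 1.88 0.   0.79 1.82]
```

Contact. Releasing and rising.

Call:
play_rows([
  [70, [0, 0, 0], [0, 0, 0]],
  [70, [0, 0, 0], [0, 0, 0]],
  [70, [0, 0, 0], [0, 0, 0]],
  [70, [0, 0, 0], [0, 0, 0]],
  [70, [0, 0, -2], [0, 0, 0]],
  [70, [0, 0, -5], [0, 0, 0]],
  [70, [0, 0, -9], [0, 0, 0]],
  [70, [0, 0, -11], [0, 0, 0]],
  [70, [0, 0, -11], [0, 0, 0]],
])

```text
clock: 35.1
eef_pos: [551.5, 144.6, 185.8]
tcp_rot: [-3.138, -0.01, -0.0]
contact_force: [-0.1, 0.4, -0.1]
opening: 0.728
```

```bash
python3 - <<'E'
from tins import *
st(); o=np.array([447.3,181.9]); print(o+[-.23*27,-.973*27]); 
x,y=o+np.array([-.23,-.973])*24; go((x,y,170),-13.3,'A'); go((x,y,170),166.7,'B')
E
```

```text
t 35.1 tcp [551.53 144.6  185.85] rpy [-1.798e+02 -5.900e-01 -1.000e-02] F [-0.11  0.36 -0.15] open 0.728 q [0.25 0.31 1.8  0.   1.02 1.82]
[441.09  155.629]
A shift cm [-10.99, -1.389, 1.477] rot [-0.0047, -0.0098, 0.232] rows>= 2.7
B shift cm [-10.99, -1.389, 1.477] rot [0.0144, -0.0069, -2.9095] rows>= 23.3
```

Call:
play_rows([
  [70, [-11, -1.1, 0.5], [-0.005, -0.01, 0.232]],
  [255, [-11, -1.1, 0.5], [-0.005, -0.01, 0.232]],
  [255, [-11, -1.1, 1.5], [-0.005, -0.01, 0.232]],
  [255, [-11, -1.1, 4], [-0.005, -0.01, 0.232]],
  [255, [-11, -1.1, 7], [-0.005, -0.01, 0.232]],
  [255, [-11, -1.1, 7], [-0.005, -0.01, 0.232]],
  [255, [-11, -1.1, 7], [-0.005, -0.01, 0.232]],
  [255, [-11, -1.1, 7], [-0.005, -0.01, 0.232]],
  [255, [-11, -1.1, 7], [-0.005, -0.01, 0.232]],
  [255, [-11, -1.1, 7], [-0.005, -0.01, 0.232]],
])

```text
clock: 35.93
eef_pos: [439.8, 155.2, 111.7]
tcp_rot: [3.139, 0.006, -0.232]
contact_force: [0.3, -0.4, 0.4]
opening: 0.002
```

```bash
python3 - <<'E'
from tins import *
st(); im,d=snap('scene','s14'); cv2.imwrite('pics/s14.png',cv2.resize(im[90:230,230:390,::-1],None,fx=4,fy=4,interpolation=cv2.INTER_CUBIC))
go((441.1,155.6,52),-13.3); 
E
```

```text
t 35.93 tcp [439.85 155.2  111.71] rpy [179.83   0.32 -13.31] F [ 0.33 -0.37  0.43] open 0.002 q [0.34 0.28 2.07 0.   0.81 2.14]
 shift cm [0.159, -0.095, 5.956] rot [0.0031, 0.0057, -0.0002] rows>= 1.4
```

View pics/s14.png

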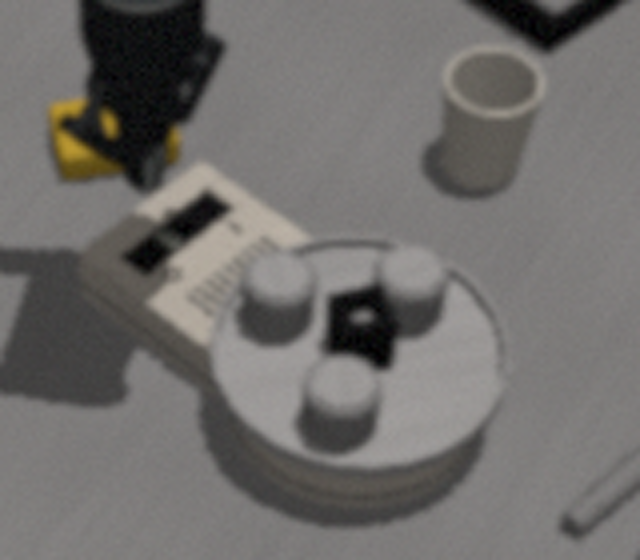

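All three tins stand on the plate: (278,280), (412,275) and (342,385) in the zoom. Going into the slot on the ring side.

Call:
play_rows([
  [255, [0.15, -0.05, 2], [0.002, 0.005, 0]],
  [255, [0.15, -0.05, 4], [0.002, 0.005, 0]],
  [255, [0.15, -0.05, 5.7], [0.002, 0.005, 0]],
  [255, [0.15, -0.05, 5.7], [0.002, 0.005, 0]],
  [255, [0.15, -0.05, 5.7], [0.002, 0.005, 0]],
  [255, [0.15, -0.05, 5.7], [0.002, 0.005, 0]],
  [255, [0.15, -0.05, 5.7], [0.002, 0.005, 0]],
])

```text
clock: 36.57
eef_pos: [440.8, 155.3, 54.7]
tcp_rot: [3.141, 0.001, -0.232]
contact_force: [-0.4, 0.5, -0.2]
opening: -0.001
```

```bash
python3 - <<'E'
from tins import *
st(); go((441.1,155.6,42),-13.3); 
E
```

```text
t 36.57 tcp [440.83 155.28  54.69] rpy [ 1.7994e+02  4.0000e-02 -1.3300e+01] F [-0.43  0.53 -0.21] open -0.001 q [ 0.34  0.38  2.1  -0.    0.67  2.14]
 shift cm [0.019, -0.039, 1.269] rot [0.001, 0.0007, -0.0] rows>= 0.3
```

Call:
play_rows([
  [255, [0.02, -0.04, 0.3], [0, 0, 0]],
  [255, [0.02, -0.04, 0.6], [0, 0, 0]],
  [255, [0.02, -0.04, 0.9], [0, 0, 0]],
  [255, [0.02, -0.04, 1.1], [0, 0, 0]],
  [255, [0.02, -0.04, 1.25], [0, 0, 0]],
  [255, [0.02, -0.04, 1.25], [0, 0, 0]],
  [255, [0.02, -0.04, 1.25], [0, 0, 0]],
])

```text
clock: 37.15
eef_pos: [440.0, 155.3, 40.9]
tcp_rot: [3.139, 0.003, -0.232]
contact_force: [0.2, -0.1, 0.1]
opening: -0.007
```

```bash
python3 - <<'E'
from tins import *
st(); x,y=np.array([447.3,181.9])+np.array([.23,.973])*-4.1; go((x,y,42),-13.3); 
E
```

```text
t 37.15 tcp [440.03 155.27  40.86] rpy [ 1.7987e+02  1.5000e-01 -1.3290e+01] F [ 0.16 -0.05  0.06] open -0.007 q [ 0.34  0.4   2.11 -0.    0.64  2.14]
 shift cm [0.095, -2.348, -0.119] rot [0.0023, 0.0027, 0.0001] rows>= 0.6
```

Call:
play_rows([
  [255, [0.05, -0.3, -0.1], [0, 0, 0]],
  [255, [0.08, -0.6, -0.1], [0, 0, 0]],
  [255, [0.08, -0.8, -0.1], [0, 0, 0]],
  [255, [0.08, -1.0, -0.1], [0, 0, 0]],
  [255, [0.08, -1.2, -0.1], [0, 0, 0]],
  [255, [0.08, -1.4, -0.1], [0, 0, 0]],
  [255, [0.08, -1.6, -0.1], [0, 0, 0]],
  [255, [0.08, -1.8, -0.1], [0, 0, 0]],
  [255, [0.08, -2.0, -0.1], [0, 0, 0]],
  [255, [0.08, -2.2, -0.1], [0, 0, 0]],
  [255, [0.08, -2.3, -0.1], [0, 0, 0]],
  [255, [0.08, -2.3, -0.1], [0, 0, 0]],
])

```text
clock: 38.15
eef_pos: [446.2, 177.8, 41.9]
tcp_rot: [3.14, 0.002, -0.232]
contact_force: [-0.4, -0.2, -0.3]
opening: -0.003
```

```bash
python3 - <<'E'
from h import *
st(); p=readout.sense()['eef_pos'][:2]-[447.3,181.9]; print('local',p@[.973,-.23],p@[.23,.973])
E
```

```text
t 38.15 tcp [446.23 177.76  41.93] rpy [ 1.7989e+02  1.4000e-01 -1.3290e+01] F [-0.36 -0.19 -0.27] open -0.003 q [ 0.38  0.42  2.08 -0.    0.65  2.18]
local -0.09245193899482712 -4.278913750127674
```

Call:
play_rows([
  [255, [0, -0.1, 0], [0, 0, 0]],
  [255, [0, -0.2, 0], [0, 0, 0]],
  [255, [0, -0.3, 0], [0, 0, 0]],
  [255, [0, -0.3, 0], [0, 0, 0]],
])

```text
clock: 38.48
eef_pos: [446.6, 179.8, 41.9]
tcp_rot: [3.138, 0.003, -0.232]
contact_force: [0.7, -5.6, 2.1]
opening: -0.004
```

```bash
python3 - <<'E'
from h import *
st(); p=readout.sense()['eef_pos'][:2]-[447.3,181.9]; print('local',p@[.973,-.23],p@[.23,.973])
E
```

```text
t 38.48 tcp [446.63 179.83  41.87] rpy [ 1.798e+02  1.600e-01 -1.326e+01] F [ 0.69 -5.6   2.1 ] open -0.004 q [ 0.38  0.42  2.07 -0.    0.65  2.18]
local -0.18062407289878757 -2.168088773916038
```

Call:
play_rows([
  [255, [0, -0.1, 0], [0, 0, 0]],
  [255, [0, -0.2, 0], [0, 0, 0]],
  [255, [0, -0.2, 0], [0, 0, 0]],
  [255, [0, -0.2, 0], [0, 0, 0]],
])

```text
clock: 38.82
eef_pos: [446.6, 180.3, 41.8]
tcp_rot: [3.136, 0.003, -0.231]
contact_force: [0.8, -15.3, 5.1]
opening: -0.001
```

```bash
python3 - <<'E'
from h import *
st(); p=readout.sense()['eef_pos'][:2]-[447.3,181.9]; print('local',p@[.973,-.23],p@[.23,.973])
E
```

```text
t 38.82 tcp [446.59 180.26  41.76] rpy [179.67   0.19 -13.22] F [  0.76 -15.32   5.14] open -0.001 q [ 0.38  0.42  2.07 -0.    0.66  2.19]
local -0.3115207668157986 -1.7604943509986333
```

Call:
play_rows([
  [255, [0, 0.4, 0], [0, 0, 0]],
  [255, [0, 0.8, 0], [0, 0, 0]],
  [255, [0, 0.8, -3], [0, 0, 0]],
  [255, [0, 0.8, -7], [0, 0, 0]],
  [255, [0, 0.8, -11], [0, 0, 0]],
  [255, [0, 0.8, -15], [0, 0, 0]],
  [255, [-6, 4, -18], [0, 0, 0]],
  [255, [-10, 8, -18], [0, 0, 0]],
  [255, [-10, 8, -18], [0, 0, 0]],
  [255, [-10, 8, -18], [0, 0, 0]],
])

```text
clock: 39.65
eef_pos: [326.2, 125.5, 222.4]
tcp_rot: [3.138, 0.005, -0.232]
contact_force: [0.1, 0.5, -0.2]
opening: -0.003
```

```bash
python3 - <<'E'
from tins import *
st(); im,d=snap('scene','s15'); cv2.imwrite('pics/s15.png',cv2.resize(im[110:230,240:390,::-1],None,fx=5,fy=5,interpolation=cv2.INTER_CUBIC))
im,d=snap('top','t15'); cv2.imwrite('pics/t15.png',im[...,::-1])
tins('scene','s15',dict(c=(622,86),a=(548,144)),96)
o=rim('scene','s15',(608,144),50,-75,-15); print(fit(o,(608,144),95.8))
P=cloud('scene',np.load('s15.npz')['d'])
print(onplane('scene',[(403/5+240,245/5+120)],100))
E
```

```text
t 39.65 tcp [326.23 125.49 222.39] rpy [179.8    0.28 -13.29] F [ 0.06  0.55 -0.17] open -0.003 q [ 0.36 -0.09  2.17 -0.    1.06  2.17]
scene c [623.7  83.2  23.8]
scene a [548.4 139.5  24.2]
(array([606.83946643, 142.63977911]), np.float64(0.5428280458838295))
[[611.12324419 137.67329711 100.        ]]
```

View pics/s15.png

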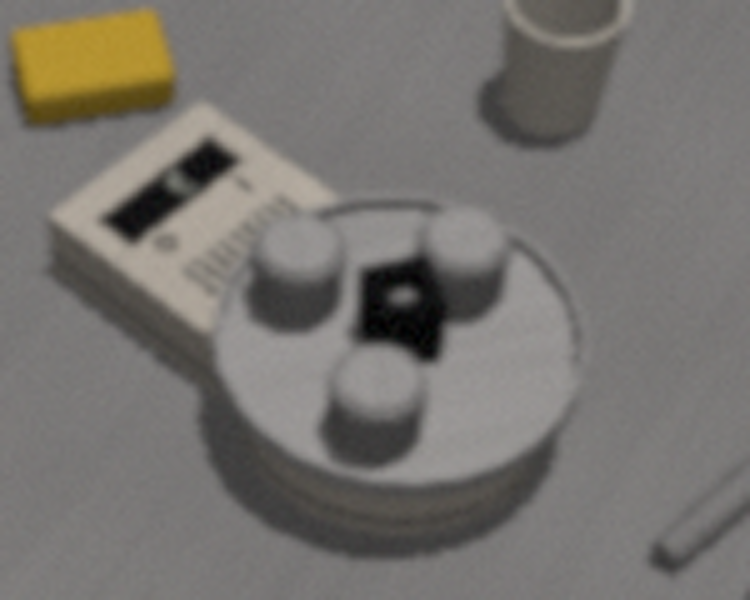

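View pics/t15.png

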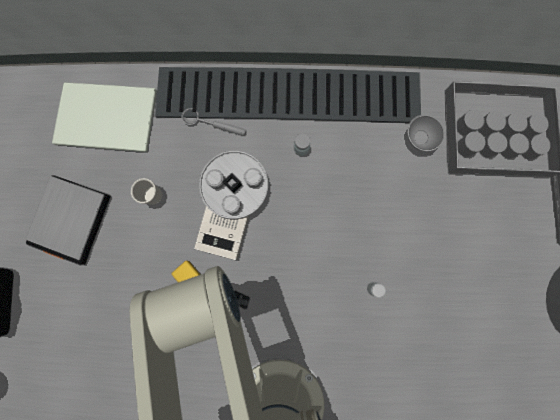

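```bash
python3 - <<'E'
from h import *
for n,t in(('scene','scene0'),('scene','s13'),('scene','s15'),('top','top0'),('top','t13')):
    im=np.load(t+'.npz')['im']; g=cv2.cvtColor(im,cv2.COLOR_RGB2GRAY)
    L=np.arange(-36,36,.5); o=np.array([447.3,181.9])
    acc=0
    for dx in(-4,0,4):
        w=np.c_[o+dx*np.array([.973,-.23])+L[:,None]*[.23,.973],np.full(len(L),45)]; p=proj(n,w).astype(np.float32)
        acc=acc+cv2.remap(g.astype(np.float32),p[:,0].reshape(1,-1),p[:,1].reshape(1,-1),cv2.INTER_LINEAR)[0]
    wt=np.clip(acc-acc.min()-.3*(acc.max()-acc.min()),0,None); print(t,'switch y local',(wt@L/wt.sum()).round(1))
E
```

```text
scene0 switch y local 5.2
s13 switch y local -7.7
s15 switch y local 6.1
top0 switch y local 5.8
t13 switch y local -7.3
```

```bash
python3 - <<'E'
from h import *
st(); print(r.sign_off())
E
```

```text
t 39.75 tcp [331.22 127.52 222.91] rpy [ 1.7997e+02  5.0000e-02 -1.3310e+01] F [ 1.38  0.63 -0.09] open -0.0 q [ 0.36 -0.08  2.17 -0.    1.06  2.17]
the job is handed in; nothing more can be done
None
```

I finished the job and handed it in at about 40 s. `sign_off` gives no verdict, so whether it passed isn't confirmed. I slid the switch to off, fitted the plate on the spindle, stood the three tins in sight on it, and then slid the switch back to on.

**Last checks**
- **Switch:** it sat about 7.5 mm to the off side of the slot's centre before the tins were finished. It now sits about 6 mm to the on side, at least as far as at the start (5–6 mm). Each push ended on a hard stop, at 15–20 N.
- **Plate:** I lowered it until it rested with its underside at about 50 mm. In the final picture it looks level, and the scene camera puts its centre within about 2 mm of the spindle.
- **Tins:** all three stand upright, at most about 62 mm from the plate's centre. The limit is 75 mm.
- **Everything else:** the jar, cup, shaker and sponge look unmoved in the final pictures, and the arm is clear.

**What disagreed**
- **Knocked tin:** the second tin was shifted a few centimetres along the plate while the arm was away. It stayed upright, about 47 mm from the centre and close to the hub, so I left it there.
- **Cameras:** the two views differed by 2–3 mm. An automatic rim fit on the top view, taken before the last tin, was about 6 mm off and gave the wrong radius, so I ignored it.

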